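# Load the nut bars, latch the keeper and start the wrapper

## Robot

A 7-joint arm with a two-finger parallel gripper is mounted at the origin on the work surface. World frame = base frame: x ahead of the robot, y to its left, z up, the work surface at z = 0. Lengths are in m, angles in rad, forces in N, time in s.
With the tool pointing down it reaches from about 0.4 to 0.85 m from the base axis. Payload 4.5 kg.
Tool frame: the origin (TCP) lies midway between the tips of the shut fingers; the grasp point (between the pads) lies 19 mm behind it; x points along the fingers, y is the direction in which the jaws open and shut, and the axes are right-handed (so a half turn about x gives the same grasp; the last joint's range is limited). The gripper opens to 88 mm and grips with 3 to 60 N. Pads are 18 mm wide; open, the fingers measure 123 mm over their backs; the gripper's body (75 mm by 187 mm) begins 45 mm behind the grasp point.
Start: joints at [-1.29, 0.689, -0.195, 1.565, 0.157, 0.902, -0.215], TCP at [0.153, 0.606, 0.239] pointing down, gripper open.
Joint ranges: [-3.01, 3.01], [-0.46, 2.08], [-1.47, 1.51], [0.13, 2.56], [-1, 4.14], [0.04, 2.09], [-2.66, 2.66]. Speed limits (rad/s): [2.57, 2.57, 3.14, 3.14, 3.14, 3.14, 3.14].

## Interface

Orientations are given as a unit quaternion [x, y, z, w].
In Python, from plant import r, vision gives the robot as it stands.
- The arm moves only by the tool carry_out, never from a script. Its argument "series" is a list of rows, each an object with "dp": the shift along the tool's x, y, z in units of 30 mm (1.0 is 30 mm), a list of three; "yaw": the turn about the tool's x in units of 6 degrees (1.0 is 6 degrees); "jaw": the opening, from 0 (shut) to 1 (fully open). A call has exactly 5 rows; each row is the pose to reach, as a shift and turn from the pose measured when the call began, along the tool's axes at that moment; what a row does not reach only later rows make up. A row lasts 1/8 s, in which the tool goes at most 62.5 mm and 10.7 degrees, less where a joint would pass 70% of its speed; a pose out of reach is approached as far as the arm can. A call with a gripper value outside its range is refused whole. The fingers move at their own pace and stop on an object; "force" is the grip in N (left out, the last holds). Time passes only in rows, so rows that repeat a pose let the fingers close, or fill a call up. It gives the time, the measured TCP pose, the force and the opening at its end, in the units of the state.
- r.get_state(): the state, without advancing time (a new reading comes with each control period).
- vision.snapshot(name): name is "scene" or "side" or "wrist"; returns (picture, depth): 400x640x3 uint8, red, green, blue; 400x640 float32, m along the optical axis (not along the pixel's ray), 0 where there is no reading.
- vision.get_calibration(name): a dict with "fx", "fy", "cx", "cy" (pixels), "world_to_cam" (4x4, takes a point from world to camera coordinates). Camera axes: x right, y down, z forward; pixel columns grow to the right and rows downward; lengths in m; the calibration is good to about 2 mm. A picture is of the moment at which its call begins: read the wrist's pose just before it. get_calibration takes no time and is no camera call; for the wrist camera it gives the pose at the moment of the call.
- r.finish_job(): hands the job in, once; it reports no verdict.
The state is a dict: "clock": time; "q": joint angles; "qd": joint speeds; "joint_torque": joint torques, N m; "tool_pos": TCP position; "eef_rot": TCP orientation; "contact_force": force on the tool from outside, world axes, zero at the start; "moment": the same for the moment, N m; "opening": opening from 0.0 (shut) to 1.0 (fully open).
Only numpy, scipy, OpenCV 4.12 (cv2) and the standard library are available. Lean on these libraries where they do the work, as an engineer would, in place of code of your own. Each camera call takes 0.05 s, during which the arm holds its last target. There are 200 camera calls.

## Task

Put every nut bar from the baking paper into the wrapper's loading cradle, one bar to a pocket and lying down fully in it, swinging the keeper bar aside first if it is in the way. Then swing the keeper bar shut over the bars until it snaps home in its catch, and only with the keeper shut start the wrapper by pressing its three keys fully down one at a time and letting each come up again: first the round one, then the square one, then the long one. Leave the two dessert cups and the spatula where they are.

Things in the scene. Friction and masses are not known exactly. Their poses are not given: they have to be found in the camera images.
- bar0: a firm dark nut-and-cocoa bar, 100 x 32 x 32 mm, about 110 g, all bars alike; two to four of them are there (None: absent). They start lying on or near the baking paper, to the robot's left. Origin: the centre of the bar; x along its length. The cross-section is square, so any of its four long faces may lie downwards
- bar1: a firm dark nut-and-cocoa bar, 100 x 32 x 32 mm, about 110 g, all bars alike; two to four of them are there (None: absent). They start lying on or near the baking paper, to the robot's left. Origin: the centre of the bar; x along its length. The cross-section is square, so any of its four long faces may lie downwards
- bar2: a firm dark nut-and-cocoa bar, 100 x 32 x 32 mm, about 110 g, all bars alike; two to four of them are there (None: absent). They start lying on or near the baking paper, to the robot's left. Origin: the centre of the bar; x along its length. The cross-section is square, so any of its four long faces may lie downwards
- bar3: a firm dark nut-and-cocoa bar, 100 x 32 x 32 mm, about 110 g, all bars alike; two to four of them are there (None: absent). They start lying on or near the baking paper, to the robot's left. Origin: the centre of the bar; x along its length. The cross-section is square, so any of its four long faces may lie downwards
- cradle: the wrapper's loading cradle, fixed, aluminium: four open pockets, two rows, overall 226 (x) by 116 (y) mm, on a cross strip 56 by 224 (y) mm. Origin: centre of its underside, on the table; z up. Each pocket is 105 (x) by 38 (y) mm inside, floor 10 mm and wall tops 21 mm above the table; neighbours in y are 58 mm apart. A seated bar's top is 42 mm above the table
- keeper_catch (a point): the keeper's catch, a dark block 44 x 30 mm, top 42 mm above the table, on the cradle's +y side, with a stop upright on its -x side reaching 64 mm and a brass spring plunger. It resists with up to about 6 N at the knob while the keeper goes from 0.10 to 0.05 rad; past that the bar snaps to 0 and is held. Reopening takes about the same force. The point: top of the block
- pocket0 (a point): pocket nearer the robot (cradle -x), cradle +y side: where the centre of a seated bar lies, 26 mm above the table; a seated bar lies along the cradle's x, either way round
- pocket1 (a point): pocket nearer the robot (cradle -x), cradle -y side: where the centre of a seated bar lies, 26 mm above the table; a seated bar lies along the cradle's x, either way round
- pocket2 (a point): pocket farther from the robot (cradle +x), cradle +y side: where the centre of a seated bar lies, 26 mm above the table; a seated bar lies along the cradle's x, either way round
- pocket3 (a point): pocket farther from the robot (cradle +x), cradle -y side: where the centre of a seated bar lies, 26 mm above the table; a seated bar lies along the cradle's x, either way round
- keeper (a joint): angle of the steel keeper bar about its upright hinge (rad): 0 shut, lying along the cradle's +y over the inner ends of all pockets; grows to 1.75 as it swings towards the cradle's +x (clockwise from above). 36 mm wide, 184 mm long; underside 53, top 63 mm above the table. Stays where left (slight friction). Beyond 1.5 it clears all pockets, below that it hangs over some
- keeper_hinge (a point): point on the keeper's upright hinge axis, 94 mm to the cradle's -y side of its centre, at the height of the bar's underside (53 mm above the table); the dark pillar under it is 40 x 30 mm
- keeper_knob (a point): the keeper's upright black knob, a cylinder 20 mm in diameter, 38 mm tall, on top of the bar 150 mm from the hinge axis; the point is on its axis 24 mm above the bar's top face, 87 mm above the table (14 mm below the knob's top). Pinch it from above, or push it sideways
- panel: the wrapper's control box, a fixed grey box 214 mm (x) by 84 mm (y) by 30 mm tall, to the robot's right; origin: centre of its underside. On its top stand the three keys in a row along its x, 62 mm apart, in an order that varies
- key_round_top (a point): centre of the top face of the round (36 mm across) key, white, 48 mm above the table when up; it stands up 14 mm from a black plate
- key_square_top (a point): centre of the top face of the square (32 x 32 mm) key, white, 48 mm above the table when up; it stands up 14 mm from a black plate
- key_long_top (a point): centre of the top face of the long (18 mm along the box's x, 52 mm across it) key, white, 48 mm above the table when up; it stands up 14 mm from a black plate
- key_round (a joint): how far the round key is pushed down (m): 0 up, 0.006 fully down; springs back up; it starts to move at about 1.2 N and takes about 5 N fully down
- key_square (a joint): how far the square key is pushed down (m): 0 up, 0.006 fully down; springs back up; it starts to move at about 1.2 N and takes about 5 N fully down
- key_long (a joint): how far the long key is pushed down (m): 0 up, 0.006 fully down; springs back up; it starts to move at about 1.2 N and takes about 5 N fully down
- sheet: baking paper, 300 x 240 mm, flat on the table, on which the bars start; origin at its centre
- cup_a: dessert cup with lid, 76 mm wide, 48 mm tall; leave it
- cup_b: dessert cup with lid, as the other; leave it
- spatula: kitchen spatula lying beyond the control box; origin near the middle of its length; leave it
Mind the look-alikes: they are no part of the job. Leave any green look-alike of the bar2 alone.

How it is judged:
By the outcome, as a careful person would: the job done as asked, in the order asked, and still so for the second after the job is handed in, with the robot touching nothing.
Of bar0, bar1, bar2, bar3 only 2 to 4 are there at a start; the rules pass over those that are not, and their reading is None.
At some moment in a run one of bar0, bar1, bar2, bar3 may be knocked a few centimetres aside while the robot is not near it.
Once in a run the grip may slacken for a moment while it holds something.
It also fails if it takes over 210 s, if anything falls off the work surface, if the arm or the gripper's body presses on something with over 40 N, if the wrist force passes 120 N, or if a joint passes its speed limit or range.

## Working session

There is one attempt and no reset: what is moved stays moved. The work goes in short steps, Python scripts to look and compute and a tool call to move; the robot and the scene stay as the last step left them, time stands still between calls to the robot, and variables do not carry over. Pictures are saved under pics/ and viewed, about 12 in all and at most 16, crops included, and the job is handed in when it is done.

Besides the shell and the picture viewer there is one more tool, called after "Call:" as name(argument=value, ...), one argument or row to a line, values as JSON. carry_out: Moves the arm, as the interface text tells. Its arguments: {"type":"object","properties":{"series":{"type":"array"},"force":{"type":"number"}},"required":["series"]}

```bash
ls; mkdir -p pics; cat > h.py <<'E'
import numpy as np, cv2
from plant import r, vision
from scipy.spatial.transform import Rotation as R
def snap(n, f=None):
    cal=vision.get_calibration(n); p,d=vision.snapshot(n)
    if f: cv2.imwrite('pics/'+f, cv2.cvtColor(p,cv2.COLOR_RGB2BGR))
    return p,d,cal
def ray(cal,u,v):
    T=np.linalg.inv(np.array(cal['world_to_cam'])); 
    d=T[:3,:3]@np.array([(u-cal['cx'])/cal['fx'],(v-cal['cy'])/cal['fy'],1.]); return T[:3,3],d
def onplane(cal,u,v,z):
    o,d=ray(cal,u,v); return o+d*(z-o[2])/d[2]
def cloud(d,cal):
    v,u=np.mgrid[:d.shape[0],:d.shape[1]]
    P=np.stack([(u-cal['cx'])/cal['fx']*d,(v-cal['cy'])/cal['fy']*d,d],-1)
    T=np.linalg.inv(np.array(cal['world_to_cam'])); return P@T[:3,:3].T+T[:3,3]
def proj(cal,p):
    W=np.array(cal['world_to_cam']); c=W[:3,:3]@np.array(p)+W[:3,3]
    return cal['fx']*c[0]/c[2]+cal['cx'], cal['fy']*c[1]/c[2]+cal['cy']
def todp(p):  # world target -> dp units in tool axes
    s=r.get_state(); return R.from_quat(s['eef_rot']).inv().apply(np.array(p)-s['tool_pos'])/.03
E
python3 - <<'E'
from h import *
s=r.get_state(); print({k:np.round(v,3) for k,v in s.items()}); print(R.from_quat(s['eef_rot']).as_matrix().round(3))
a,_,c1=snap('scene'); b,_,c2=snap('side')
for c in (c1,c2): print(np.linalg.inv(np.array(c['world_to_cam'])).round(3).tolist(), c['fx'])
cv2.imwrite('pics/a.png',a[...,::-1]);cv2.imwrite('pics/b.png',b[...,::-1])
E
```

```text
pics
{'clock': np.float64(0.0), 'q': array([-1.29 ,  0.69 , -0.195,  1.566,  0.157,  0.902, -0.215]), 'qd': array([-0.001, -0.001,  0.   ,  0.001,  0.001,  0.   ,  0.   ]), 'joint_torque': array([-0.0000e+00, -5.2755e+01, -1.2670e+00, -1.5342e+01, -5.3000e-02,
        7.0000e-03,  0.0000e+00]), 'tool_pos': array([0.153, 0.605, 0.238]), 'eef_rot': array([ 0.086,  0.702, -0.088,  0.702]), 'contact_force': array([ 0.565, -0.732, -0.563]), 'moment': array([-0.037,  0.027, -0.014]), 'opening': np.float64(1.0)}
[[-0.     0.244  0.97 ]
 [-0.002  0.97  -0.244]
 [-1.    -0.002  0.   ]]
[[-0.779, 0.413, -0.473, 1.082], [0.627, 0.509, -0.59, 0.895], [-0.003, -0.756, -0.655, 0.88], [0.0, 0.0, 0.0, 1.0]] 408.4292003595722
[[0.915, -0.254, 0.313, 0.144], [-0.403, -0.561, 0.723, -0.692], [-0.008, -0.788, -0.616, 0.804], [0.0, 0.0, 0.0, 1.0]] 408.8309111776389
```

View pics/a.png

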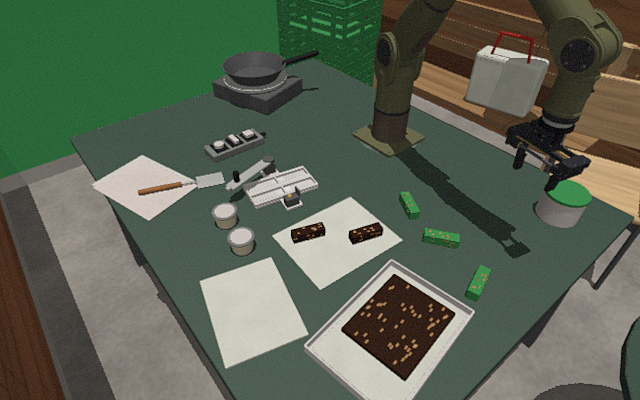

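View pics/b.png

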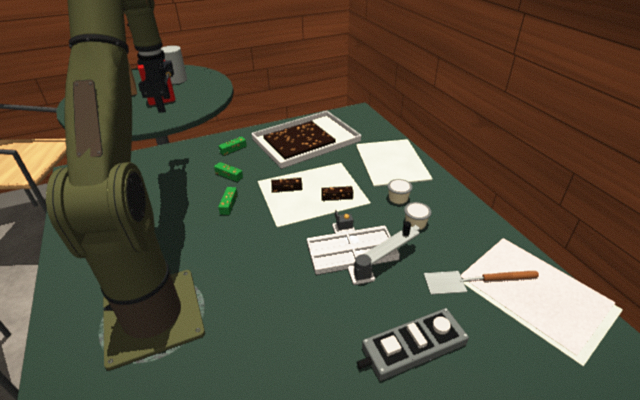

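Scene view: two dark bars on the paper at (308,232) and (366,233). Look-alikes: three green bars at (410,205), (441,238) and (479,282), and the dark slab in the tray at (400,325). The keeper is partly open over the cradle (knob at 236,177). The cups are at (225,215) and (241,240). In the side view the keys, left to right, are square (391,345), long (418,335) and round (441,325).

```bash
python3 - <<'E'
from h import *
for n in ('scene','side'):
    p,d,c=snap(n); P=cloud(d,c); hsv=cv2.cvtColor(p,cv2.COLOR_RGB2HSV)
    # region boxes (pixels)
    B={'scene':{'barL':(285,215,330,247),'barR':(345,215,388,248),'cupa':(208,200,240,232),'cupb':(225,225,257,258)},
       'side':{'barR':(265,172,306,196),'barL':(316,182,358,204),'cupa':(385,176,414,206),'cupb':(402,200,432,232)}}[n]
    for k,(x0,y0,x1,y1) in B.items():
        Q=P[y0:y1,x0:x1].reshape(-1,3); Q=Q[(Q[:,2]>.02)&(Q[:,2]<.2)]
        z=np.percentile(Q[:,2],80); T=Q[abs(Q[:,2]-z)<.005]
        rc=cv2.minAreaRect((T[:,:2]*1000).astype(np.float32)); print(n,k,'z',z.round(4),np.round(rc[0],1),np.round(rc[1],1),round(rc[2],1))
    # dense top-down height classes for cradle/keeper/panel
    X=P.reshape(-1,3); 
    for lab,lo,hi in (('keeper',.058,.068),('knob',.085,.105),('walls',.017,.026),('panel',.024,.034),('keytops',.043,.052)):
        m=((P[...,2]>lo)&(P[...,2]<hi)&(P[...,0]>.3)&(P[...,0]<.95)&(P[...,1]>-.45)&(P[...,1]<.2)).astype(np.uint8)
        nn,L,st,ce=cv2.connectedComponentsWithStats(m)
        for i in range(1,nn):
            if st[i,4]>25:
                T=P[L==i]; rc=cv2.minAreaRect((T[:,:2]*1000).astype(np.float32)); print(n,lab,st[i].tolist(),np.round(rc[0],1),np.round(rc[1],1),round(rc[2],1),'z',np.median(T[:,2]).round(4),'rgb',np.median(p[L==i],0))
    s=cv2.resize(p[110:260,180:420] if n=='scene' else p[160:390,260:500],None,fx=3.2 if n=='scene' else 2.4,fy=3.2 if n=='scene' else 2.4)
    cv2.imwrite(f'pics/crop_{n}.png',s[...,::-1])
E
```

```text
scene barL z 0.0312 [576.3 231.9] [ 37.2 100.2] 71.7
scene barR z 0.0316 [447.7 338.4] [36.1 99.5] 72.6
scene cupa z 0.0474 [745.9  50.9] [135.   74.1] 63.6
scene cupb z 0.0475 [750.1 146.8] [75.9 74. ] 76.0
scene keeper [226, 155, 49, 35, 400] [579.2 -71.1] [216.6  41.5] 14.5 z 0.061 rgb [172. 172. 166.]
scene knob [233, 171, 7, 7, 41] [640.8 -54.4] [16.6 18.8] 57.6 z 0.0955 rgb [25. 25. 25.]
scene walls [204, 138, 60, 22, 146] [ 523.6 -272.4] [ 76.  221.9] 68.7 z 0.0221 rgb [67.5 69.  67. ]
scene walls [278, 166, 31, 9, 51] [435.3 -36.6] [ 38.6 103.2] 58.3 z 0.0191 rgb [206. 201. 196.]
scene walls [263, 169, 13, 5, 27] [501.6 -84.5] [15.6 41.8] 55.1 z 0.0207 rgb [39. 42. 41.]
scene walls [244, 174, 75, 32, 463] [513.2  -0.9] [119.5 225.4] 79.2 z 0.019 rgb [204. 199. 194.]
scene walls [284, 200, 16, 7, 34] [540.3 100.3] [20.5 47.6] 56.1 z 0.0221 rgb [45.5 45.5 44.5]
scene walls [216, 217, 21, 9, 36] [741.9  46.2] [23.1 59.9] 68.5 z 0.0228 rgb [116.5 108.5  91. ]
scene walls [231, 245, 22, 7, 39] [762.8 166.4] [21.5 58.9] 56.9 z 0.0227 rgb [116. 109.  91.]
scene panel [204, 129, 60, 
[... 2386 characters left out ...]
8.]
side panel [362, 308, 107, 67, 2327] [ 511.1 -314.6] [ 85.5 215.8] 88.5 z 0.0304 rgb [121. 122. 113.]
side keytops [387, 179, 25, 16, 299] [753.3 142. ] [74.6 74.6] 86.9 z 0.0485 rgb [236. 230. 215.]
side keytops [404, 202, 27, 18, 377] [736.9  20.1] [75.2 74. ] 15.9 z 0.0484 rgb [244. 238. 222.]
side keytops [354, 261, 18, 11, 54] [ 491.7 -105.4] [25.8 45.6] 45.7 z 0.0484 rgb [40.5 41.  39.5]
side keytops [433, 317, 17, 15, 203] [ 573.3 -315.2] [33.8 35.6] 13.7 z 0.0477 rgb [245. 239. 229.]
side keytops [407, 323, 20, 23, 208] [ 511.5 -313.8] [52.  18.9] 87.9 z 0.0476 rgb [245. 240. 230.]
side keytops [381, 335, 20, 19, 233] [ 450.1 -312.9] [32.9 32.5] 89.0 z 0.0478 rgb [245. 240. 230.]
```

View pics/crop_scene.png

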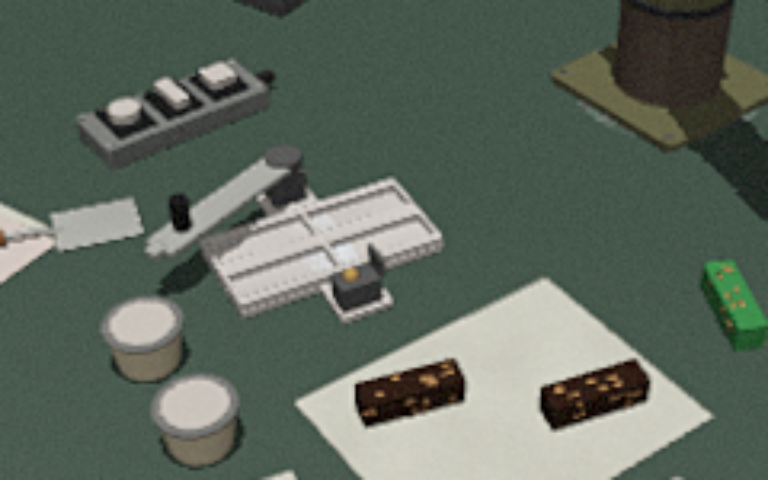

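View pics/crop_side.png

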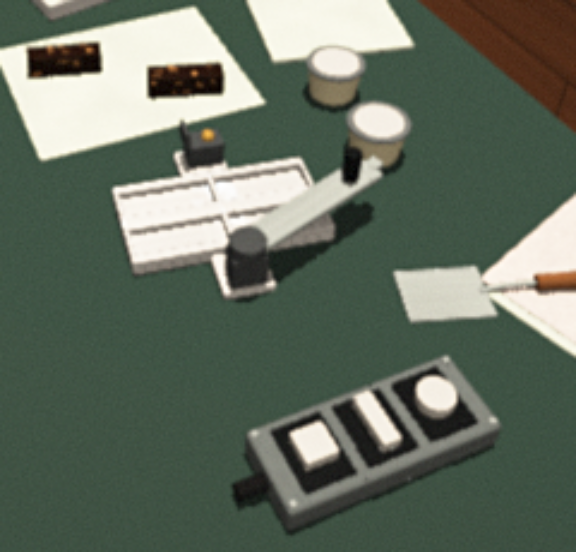

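Crops confirm two dark bars with nuts on the paper, three raised keys, and the keeper at about 1.1 rad (it does not cover the +y pockets). I'll use pocket0 and pocket2. First I move over the nearer bar and look with the wrist camera.

Call:
carry_out(
  series=[
    {"dp": [0, -1.2, 2.2], "yaw": 0, "jaw": 1},
    {"dp": [0, -2.5, 4.5], "yaw": 0.6, "jaw": 1},
    {"dp": [0, -3.7, 7], "yaw": 0.6, "jaw": 1},
    {"dp": [0, -5, 9.3], "yaw": 0.6, "jaw": 1},
    {"dp": [0, -6.3, 11.7], "yaw": 0.6, "jaw": 1},
  ],
  force=25,
)

```text
clock: 0.82
tool_pos: [0.3845, 0.3937, 0.2384]
eef_rot: [0.109, 0.699, -0.109, 0.699]
contact_force: [0.5, 0.8, 0.6]
opening: 1.0
```

Call:
carry_out(
  series=[
    {"dp": [0, -0.6, 1.2], "yaw": 0, "jaw": 1},
    {"dp": [0, -0.6, 1.2], "yaw": 0, "jaw": 1},
    {"dp": [0, -0.6, 1.2], "yaw": 0, "jaw": 1},
    {"dp": [0, -0.6, 1.2], "yaw": 0, "jaw": 1},
    {"dp": [0, -0.6, 1.2], "yaw": 0, "jaw": 1},
  ],
)

```text
clock: 1.45
tool_pos: [0.4123, 0.3667, 0.2385]
eef_rot: [0.108, 0.699, -0.108, 0.699]
contact_force: [0.2, -0.7, -0.1]
opening: 1.006
```

```bash
cat >> h.py <<'E'
def jawdir():
    m=R.from_quat(r.get_state()['eef_rot']).as_matrix(); return np.degrees(np.arctan2(m[1,1],m[0,1]))
def brown(p,d,cal,zlo=.024,zhi=.05):
    """dark-brown bar tops: world rects (mm), centre / size / long-axis angle"""
    P=cloud(d,cal); hsv=cv2.cvtColor(p,cv2.COLOR_RGB2HSV)
    ok=(P[...,2]>zlo)&(P[...,2]<zhi)&~((hsv[...,0]>40)&(hsv[...,0]<85)&(hsv[...,1]>90))
    n,L,st,_=cv2.connectedComponentsWithStats(ok.astype(np.uint8)); out=[]
    for i in range(1,n):
        if st[i,4]<60: continue
        T=P[L==i]; c,(w,h),a=cv2.minAreaRect((T[:,:2]*1000).astype(np.float32))
        if w<h: w,h,a=h,w,a+90
        if 80<w<115 and 22<h<45: out.append((np.round(c,1).tolist(),round(w,1),round(h,1),round((a+90)%180-90,1),float(np.median(T[:,2]).round(4)),np.median(p[L==i],0).tolist()))
    return out
E
python3 - <<'E'
from h import *
s=r.get_state(); print(s['clock'],s['tool_pos'].round(4),s['contact_force'].round(2),s['q'].round(2),jawdir())
p,d,c=snap('wrist','w1.png'); print(np.linalg.inv(np.array(c['world_to_cam'])).round(3).tolist(),c['fx'])
for o in brown(p,d,c): print(o)
for n in ('scene','side'): print(n,brown(*snap(n)))
E
```

```text
1.45 [0.4123 0.3667 0.2385] [ 0.2  -0.69 -0.11] [-0.68  0.6  -0.22  1.79  0.18  0.78  0.28] 72.410143229101
[[0.303, 0.911, 0.278, 0.339], [0.953, -0.289, -0.09, 0.389], [-0.001, 0.293, -0.956, 0.385], [0.0, 0.0, 0.0, 1.0]] 325.5997661450305
([447.3, 334.1], 99.9, 32.5, -17.3, 0.0323, [96.0, 85.0, 74.0])
scene [([576.5, 231.7], 100.2, 35.9, -20.6, 0.03, [47.0, 28.5, 21.0]), ([446.7, 338.8], 100.3, 37.3, -16.4, 0.0299, [43.0, 27.0, 20.0])]
side [([263.4, 1431.6], 89.0, 43.4, 14.1, 0.0373, [92.5, 92.0, 84.0]), ([450.4, 333.3], 97.9, 39.6, -14.1, 0.0312, [44.5, 25.5, 17.0]), ([579.6, 224.3], 100.3, 37.2, -19.4, 0.0314, [50.0, 31.0, 19.0])]
```

View pics/w1.png

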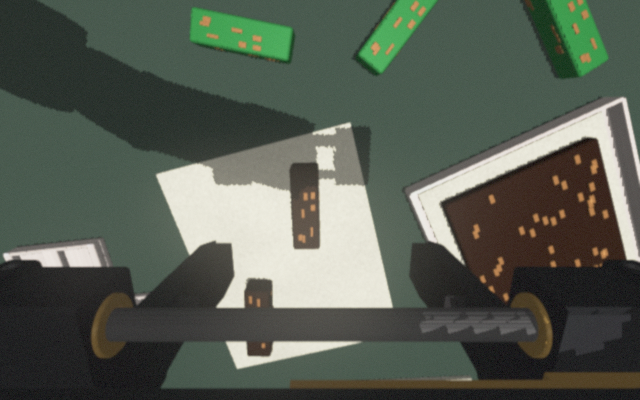

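The wrist view shows the near bar at (305,205), clear of the tray at (440,220) and on its own on the paper. The jaws are already square to it, so I descend.

Call:
carry_out(
  series=[
    {"dp": [0.5, -0.68, 1.44], "yaw": 0, "jaw": 1},
    {"dp": [2.5, -0.68, 1.44], "yaw": 0, "jaw": 1},
    {"dp": [4.5, -0.68, 1.44], "yaw": 0, "jaw": 1},
    {"dp": [5.5, -0.68, 1.44], "yaw": 0, "jaw": 1},
    {"dp": [5.5, -0.68, 1.44], "yaw": 0, "jaw": 1},
  ],
)

```text
clock: 2.22
tool_pos: [0.4464, 0.3325, 0.0715]
eef_rot: [0.107, 0.7, -0.11, 0.698]
contact_force: [-0.8, -0.4, 1.0]
opening: 0.999
```

```bash
python3 - <<'E'
from h import *
print(r.get_state()['tool_pos'].round(4),jawdir(), todp([.4473,.3341,.0135]).round(2))
p,d,c=snap('wrist'); print(brown(p,d,c))
E
```

```text
[0.4464 0.3325 0.0715] 72.37485078210683 [1.93 0.07 0.02]
[([446.9, 333.9], 99.6, 32.4, -16.0, 0.0321, [64.0, 59.0, 52.0]), ([472.9, 479.7], 88.1, 42.9, -46.2, 0.0251, [234.0, 229.0, 223.0])]
```

Call:
carry_out(
  series=[
    {"dp": [1, 0.05, 0], "yaw": 0, "jaw": 1},
    {"dp": [1.9, 0.05, 0], "yaw": 0, "jaw": 1},
    {"dp": [1.9, 0.05, 0], "yaw": 0, "jaw": 1},
    {"dp": [1.9, 0.05, 0], "yaw": 0, "jaw": 0.2},
    {"dp": [1.9, 0.05, 0], "yaw": 0, "jaw": 0.2},
  ],
  force=25,
)

```text
clock: 2.9
tool_pos: [0.4488, 0.3355, 0.0178]
eef_rot: [0.109, 0.698, -0.108, 0.699]
contact_force: [-0.4, -0.4, 0.1]
opening: 0.797
```

Call:
carry_out(
  series=[
    {"dp": [0, 0, 0], "yaw": 0, "jaw": 0.2},
    {"dp": [0, 0, 0], "yaw": 0, "jaw": 0.2},
    {"dp": [0, 0, 0], "yaw": 0, "jaw": 0.2},
    {"dp": [0, 0, 0], "yaw": 0, "jaw": 0.2},
    {"dp": [0, 0, 0], "yaw": 0, "jaw": 0.2},
  ],
  force=30,
)

```text
clock: 3.52
tool_pos: [0.4487, 0.3353, 0.0178]
eef_rot: [0.109, 0.698, -0.108, 0.699]
contact_force: [0.0, -0.4, 1.6]
opening: 0.363
```

Call:
carry_out(
  series=[
    {"dp": [-1, 0, 0], "yaw": 0, "jaw": 0.2},
    {"dp": [-2.5, 0, 0], "yaw": 0, "jaw": 0.2},
    {"dp": [-4, 0, 0], "yaw": 0, "jaw": 0.2},
    {"dp": [-5.5, 0, 0], "yaw": 0, "jaw": 0.2},
    {"dp": [-7, 0, 0], "yaw": 0, "jaw": 0.2},
  ],
  force=30,
)

```text
clock: 4.15
tool_pos: [0.4482, 0.335, 0.229]
eef_rot: [0.108, 0.699, -0.109, 0.699]
contact_force: [-0.6, 0.9, -1.3]
opening: 0.36
```

```bash
python3 - <<'E'
from h import *
s=r.get_state();print(s['clock'],s['tool_pos'].round(4),s['opening'],s['contact_force'].round(1),jawdir(), todp([.595,0.0,.235]).round(2))
E
```

```text
4.15 [0.4482 0.335  0.229 ] 0.35998410618585935 [-0.6  0.9 -1.3] 72.3474106344304 [-0.19 -9.16  8.05]
```

Call:
carry_out(
  series=[
    {"dp": [-0.2, -1.5, 1.3], "yaw": 0, "jaw": 0.2},
    {"dp": [-0.2, -3, 2.6], "yaw": -0.5, "jaw": 0.2},
    {"dp": [-0.2, -4.5, 4], "yaw": -1.1, "jaw": 0.2},
    {"dp": [-0.2, -6, 5.3], "yaw": -1.1, "jaw": 0.2},
    {"dp": [-0.2, -7.5, 6.6], "yaw": -1.1, "jaw": 0.2},
  ],
)

```text
clock: 4.78
tool_pos: [0.5689, 0.0585, 0.235]
eef_rot: [0.068, 0.704, -0.068, 0.704]
contact_force: [0.9, 0.8, -0.9]
opening: 0.361
```

Call:
carry_out(
  series=[
    {"dp": [0, -1.5, 1.9], "yaw": 0, "jaw": 0.2},
    {"dp": [0, -2, 1.9], "yaw": 0, "jaw": 0.2},
    {"dp": [0, -2, 1.9], "yaw": 0, "jaw": 0.2},
    {"dp": [0, -2, 1.9], "yaw": 0, "jaw": 0.2},
    {"dp": [0, -2, 1.9], "yaw": 0, "jaw": 0.2},
  ],
)

```text
clock: 5.4
tool_pos: [0.6128, -0.0087, 0.2351]
eef_rot: [0.067, 0.704, -0.067, 0.704]
contact_force: [0.5, 0.0, -1.5]
opening: 0.363
```

```bash
python3 - <<'E'
from h import *
s=r.get_state();print(s['clock'],s['tool_pos'].round(4),s['opening'],s['contact_force'].round(1),jawdir(),s['q'].round(2))
p,d,c=snap('wrist','w2.png'); P=cloud(d,c)
np.savez('w2.npz',p=p,d=d,T=c['world_to_cam'],k=[c['fx'],c['fy'],c['cx'],c['cy']])
m=((P[...,2]>.016)&(P[...,2]<.026)&(P[...,1]<.1)&(P[...,1]>-.1)&(P[...,0]>.38)).astype(np.uint8)
T=P[m>0]; print(cv2.minAreaRect((T[:,:2]*1000).astype(np.float32)), np.median(T[:,2]))
print(brown(p,d,c,.15,.3))
E
```

```text
5.4 [ 0.6128 -0.0087  0.2351] 0.36331476376691413 [ 0.5  0.  -1.5] 79.1474334037866 [ 0.11  0.69 -0.31  1.6   0.25  0.89  1.09]
((573.4421997070312, -12.961448669433594), (160.14207458496094, 272.0060729980469), 82.32707977294922) 0.021038087792394078
[]
```

View pics/w2.png

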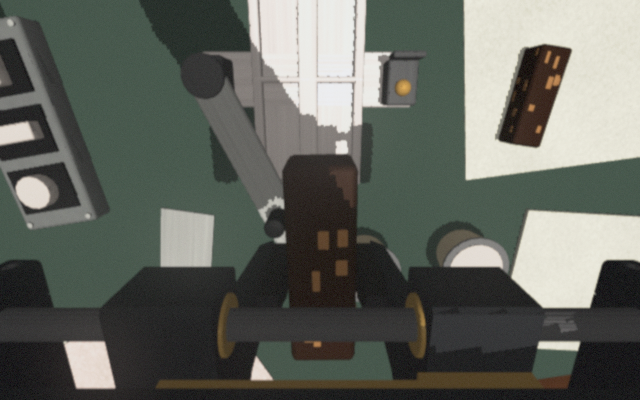

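The held bar at (320,250) is straight in the jaws. The cradle is partly seen with its cross wall at row 79, long walls at columns 253 and 364, catch at (400,80) and hinge at (207,75). I'll measure those.

```bash
python3 - <<'E'
from h import *
z=np.load('w2.npz'); k=z['k']; c=dict(fx=k[0],fy=k[1],cx=k[2],cy=k[3],world_to_cam=z['T']); P=cloud(z['d'],c); d=z['d']
R0=np.linalg.inv(z['T'])
import warnings
for row in (4,20,40,60,79,95):
    zz=P[row,225:400,2]; print(row, 'z>17 spans', [ (225+int(i[0]),225+int(i[-1])) for i in np.split(np.where(zz>.0165)[0],np.where(np.diff(np.where(zz>.0165)[0])>1)[0]+1) if len(i)])
for col in (270,285,330,350):
    zz=P[40:130,col,2]; ii=np.where(zz>.0165)[0]+40; print(col,ii.tolist()[:30])
# subpixel points by ray to z=.021
m=((P[...,2]>.072)&(P[...,2]<.12)); m[:, :170]=0; m[:,250:]=0; m[110:]=0
T=P[m]; print('hingecap',len(T), len(T) and (cv2.minAreaRect((T[:,:2]*1000).astype(np.float32)), np.median(T[:,2])))
for nm,(x0,y0,x1,y1,lo,hi) in dict(hinge=(175,50,240,105,.062,.12),catch=(375,50,430,110,.036,.046),knob=(255,190,300,245,.085,.11)).items():
    Q=P[y0:y1,x0:x1].reshape(-1,3); Q=Q[(Q[:,2]>lo)&(Q[:,2]<hi)]; print(nm,len(Q),cv2.minAreaRect((Q[:,:2]*1000).astype(np.float32)) if len(Q) else '',np.median(Q[:,2]) if len(Q) else '')
np.set_printoptions(linewidth=200,suppress=True)
print((P[20,225:400:3]*1000).round(0)[:, [1,2]].astype(int).tolist())
E
```

```text
4 z>17 spans [(248, 258), (297, 316), (356, 365)]
20 z>17 spans [(249, 259), (297, 317), (355, 365)]
40 z>17 spans [(250, 259), (298, 317), (326, 326), (355, 364)]
60 z>17 spans [(225, 230), (248, 248), (251, 261), (298, 317), (354, 363), (389, 399)]
79 z>17 spans [(225, 232), (253, 363), (383, 399)]
95 z>17 spans [(225, 236), (246, 246), (253, 262), (299, 317), (353, 362), (383, 399)]
270 [77, 78, 79, 80, 81, 82]
285 [77, 78, 79, 80, 81, 82]
330 [77, 78, 79, 80, 81, 82]
350 [77, 78, 79, 80, 81, 82, 108]
hingecap 0 0
hinge 2030 ((502.84686279296875, -96.19612884521484), (52.739410400390625, 39.60807418823242), 10.753896713256836) 0.06692364534941267
catch 1220 ((533.6830444335938, 86.09246826171875), (30.52178955078125, 46.79585647583008), 78.99420928955078) 0.04207497827990503
knob 411 ((640.84130859375, -59.93836975097656), (18.848859786987305, 18.84670639038086), 0.2866489291191101) 0.1005861271603874
[[-79, 1], [-76, 0], [-73, 3], [-70, 1], [-67, 0], [-64, 0], [-61, -2], [-58, 0], [-51, 20], [-48, 21], [-45, 22], [-43, 20], [-41, 10], [-38, 11], [-35, 11], [-32, 9], [-29, 10], [-26, 12], [-23, 12], [-20, 10], [-17, 11], [-14, 10], [-11, 10], [-8, 11], [-5, 20], [-2, 22], [1, 21], [4, 21], [7, 22], [10, 22], [13, 21], [16, 10], [19, 9], [22, 10], [25, 11], [28, 10], [31, 10], [34, 11], [37, 9], [40, 10], [43, 10], [46, 10], [49, 11], [52, 10], [54, 21], [56, 21], [60, 20], [66, 0], [69, 0], [72, -1], [75, 0], [78, 0], [81, 0], [84, 0], [87, 0], [90, 0], [94, -1], [96, 1], [99, 1]]
```

```bash
python3 - <<'E'
from h import *
z=np.load('w2.npz'); k=z['k']; c=dict(fx=k[0],fy=k[1],cx=k[2],cy=k[3],world_to_cam=z['T'])
C=onplane(c,308,79.5,.021); N=onplane(c,306.7,4,.021); a=np.arctan2(*(C-N)[1::-1])
print('centre',C.round(4),'yaw',np.degrees(a))
L=[onplane(c,253,79,.021),onplane(c,363.5,79,.021)]; print(np.linalg.norm(L[0]-L[1]), np.degrees(np.arctan2(*(L[1]-L[0])[1::-1])))
a=np.radians(-11); M=np.array([[np.cos(a),-np.sin(a)],[np.sin(a),np.cos(a)]])
s=r.get_state()
for i,o in enumerate([(-54.5,29),(-54.5,-29),(54.5,29),(54.5,-29)]):
    print(i,(C[:2]*1000+M@o).round(1))
print('hinge',C[:2]*1000+M@[0,-94])
# held bar: end pixel rows in image at bar top height (TCP+~.014)
zt=s['tool_pos'][2]-.0178+.032; m=R.from_quat(s['eef_rot']).as_matrix()
for uv in ((320,156),(291,210),(355,210)):
    q=onplane(c,*uv,zt); print(uv,((q-s['tool_pos'])@m*1000).round(1))
E
```

```text
centre [ 0.5142 -0.0051  0.021 ] yaw -10.538591525613283
0.11479907057022615 79.09675951876552
0 [466.3  33.7]
1 [455.2 -23.2]
2 [573.3  12.9]
3 [562.2 -44. ]
hinge [496.28605669 -97.40922691]
(320, 156) [-14.2  -1.4 -55.1]
(291, 210) [-14.2 -13.8 -31.9]
(355, 210) [-14.2  13.6 -31.9]
```

```bash
cat >> h.py <<'E'
def held(p,d,c):
    s=r.get_state(); m=R.from_quat(s['eef_rot']).as_matrix(); Q=(cloud(d,c)-s['tool_pos'])@m*1000
    Q=Q[100:300,250:400].reshape(-1,3); Q=Q[(abs(Q[:,0])<30)&(abs(Q[:,1])<25)]
    t=Q[(Q[:,2]<-22)&(abs(Q[:,1])<12)]; top=np.percentile(t[:,0],5); tt=Q[(Q[:,2]<-22)&(abs(Q[:,0]-np.median(t[:,0]))<4)]
    print('held bar: top x(tool) med',np.median(t[:,0]).round(1),top.round(1),'z min top',np.percentile(tt[:,2],1).round(1),'y range',np.percentile(tt[:,1],[1,99]).round(1))
    for lo in range(-60,-20,8):
        w=tt[(tt[:,2]>lo)&(tt[:,2]<lo+8)]
        if len(w)>5: print(lo,np.percentile(w[:,1],[2,98]).round(1),np.median(w[:,0]).round(1),len(w))
E
python3 - <<'E'
from h import *
p,d,c=snap('wrist'); held(p,d,c)
a=np.radians(-11); M=np.array([[np.cos(a),-np.sin(a)],[np.sin(a),np.cos(a)]])
for i,o in ((0,(-55.5,29)),(2,(55.5,29))):
    q=[514.2,-5.1]+M@o; print(i,q, todp([q[0]/1000,q[1]/1000,.08]).round(2))
E
```

```text
held bar: top x(tool) med -14.2 -15.3 z min top -51.2 y range [-16.8  14.2]
-52 [-16.3  13.6] -14.0 1402
-44 [-16.4  13.9] -14.3 1376
-36 [-16.4  14. ] -14.3 1298
-28 [-16.2  13.9] -14.3 934
0 [465.25315218  33.95708756] [ 5.17  0.49 -5.11]
2 [574.21376955  12.77728908] [ 5.17  0.49 -1.41]
```

Call:
carry_out(
  series=[
    {"dp": [0.5, 0.53, -1.37], "yaw": 0, "jaw": 0.2},
    {"dp": [2, 0.53, -1.37], "yaw": 0, "jaw": 0.2},
    {"dp": [3.8, 0.53, -1.37], "yaw": 0, "jaw": 0.2},
    {"dp": [5, 0.53, -1.37], "yaw": 0, "jaw": 0.2},
    {"dp": [5, 0.53, -1.37], "yaw": 0, "jaw": 0.2},
  ],
)

```text
clock: 6.12
tool_pos: [0.5735, 0.0144, 0.0831]
eef_rot: [0.066, 0.706, -0.067, 0.702]
contact_force: [0.0, 0.2, -0.5]
opening: 0.363
```

```bash
python3 - <<'E'
from h import *
s=r.get_state();print(s['clock'],s['tool_pos'].round(4),s['opening'],jawdir())
p,d,c=snap('wrist','w3.png'); held(p,d,c)
m=R.from_quat(s['eef_rot']).as_matrix(); Q=(cloud(d,c)-s['tool_pos'])@m*1000; Zw=cloud(d,c)[...,2]*1000
# cross wall & pocket walls in tool frame
W=(Zw>17)&(Zw<26)
q=Q[W]; print(len(q))
for zz in (-70,-85,-100,-115,-130):
    y=np.sort(q[abs(q[:,2]-zz)<1.5][:,1]); 
    if len(y): print(zz,[(g[0].round(1),g[-1].round(1)) for g in np.split(y,np.where(np.diff(y)>3)[0]+1) if len(g)>3])
for yy in (-22,22,10,-10):
    y=np.sort(q[abs(q[:,1]-yy)<1.5][:,2]); print('y',yy,[(g[0].round(1),g[-1].round(1)) for g in np.split(y,np.where(np.diff(y)>3)[0]+1) if len(g)>3])
E
```

```text
6.125 [0.5735 0.0144 0.0831] 0.3633946527931318 79.18173427477407
held bar: top x(tool) med -12.5 -13.6 z min top -52.6 y range [-17.5  13.5]
-60 [-15.   11.2] -10.4 171
-52 [-17.1  12.9] -12.5 1462
-44 [-17.3  13.2] -12.7 1362
-36 [-17.1  13.2] -12.6 1283
-28 [-17.   13.2] -12.6 929
18475
-70 [(np.float64(-110.4), np.float64(-109.1)), (np.float64(-88.4), np.float64(-78.4)), (np.float64(-40.8), np.float64(-20.6)), (np.float64(17.3), np.float64(26.7)), (np.float64(48.0), np.float64(49.4)), (np.float64(196.5), np.float64(197.7))]
-85 [(np.float64(-87.9), np.float64(-78.2)), (np.float64(-40.3), np.float64(-20.8)), (np.float64(17.2), np.float64(26.7))]
-100 [(np.float64(-87.9), np.float64(-78.2)), (np.float64(-40.0), np.float64(-20.5)), (np.float64(17.3), np.float64(27.2))]
-115 [(np.float64(-88.4), np.float64(-78.2)), (np.float64(-40.5), np.float64(-20.6)), (np.float64(17.3), np.float64(27.4))]
-130 [(np.float64(-88.1), np.float64(-78.4)), (np.float64(-40.6), np.float64(-20.6)), (np.float64(17.4), np.float64(27.2))]
y -22 [(np.float64(-131.0), np.float64(-40.5))]
y 22 [(np.float64(-130.9), np.float64(-8.7)), (np.float64(-5.2), np.float64(17.9)), (np.float64(128.4), np.float64(131.1))]
y 10 [(np.float64(-57.3), np.float64(-51.6))]
y -10 [(np.float64(-57.4), np.float64(-51.6))]
```

View pics/w3.png

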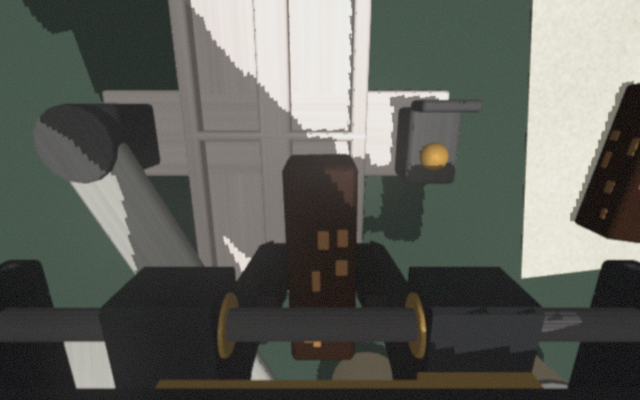

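The bar and pocket line up across (both centred near tool y −1.8 mm). Along its length the bar needs about +2.4 mm forward to clear the cross wall at row 134. Lowering it now, without releasing yet.

Call:
carry_out(
  series=[
    {"dp": [0.1, 0.01, 0.08], "yaw": 0, "jaw": 0.2},
    {"dp": [0.7, 0.01, 0.08], "yaw": 0, "jaw": 0.2},
    {"dp": [1.2, 0.01, 0.08], "yaw": 0, "jaw": 0.2},
    {"dp": [1.6, 0.01, 0.08], "yaw": 0, "jaw": 0.2},
    {"dp": [1.8, 0.01, 0.08], "yaw": 0, "jaw": 0.2},
  ],
)

```text
clock: 6.8
tool_pos: [0.5769, 0.0143, 0.0298]
eef_rot: [0.067, 0.705, -0.067, 0.703]
contact_force: [0.2, -0.6, -1.0]
opening: 0.358
```

```bash
python3 - <<'E'
from h import *
s=r.get_state();print(s['clock'],s['tool_pos'].round(4),s['opening'],s['contact_force'].round(1),jawdir())
p,d,c=snap('wrist'); held(p,d,c)
P=cloud(d,c); print('bar top z', np.median(P[170:225,300:345,2]))
s=r.get_state();print(s['tool_pos'].round(4),s['contact_force'].round(1))
E
```

```text
6.8 [0.5769 0.0143 0.0298] 0.3583624199631436 [ 0.2 -0.6 -1. ] 79.16213426652456
held bar: top x(tool) med -13.6 -15.4 z min top -51.0 y range [-17.1  13.9]
-52 [-16.7  13. ] -14.2 1384
-44 [-16.8  13.5] -14.6 1383
-36 [-16.7  13.6] -14.6 1284
-28 [-16.5  13.5] -14.6 927
bar top z 0.0442677967887154
[0.5768 0.0143 0.0295] [ 0.4  0.3 -1.2]
```

Bar top at 44 mm means its bottom is in the pocket, about 2 mm off the floor. I lower, release and rise.

Call:
carry_out(
  series=[
    {"dp": [0.05, 0, 0], "yaw": 0, "jaw": 0.2},
    {"dp": [0.07, 0, 0], "yaw": 0, "jaw": 0.3},
    {"dp": [0.07, 0, 0], "yaw": 0, "jaw": 0.45},
    {"dp": [0.07, 0, 0], "yaw": 0, "jaw": 0.55},
    {"dp": [0.07, 0, 0], "yaw": 0, "jaw": 0.55},
  ],
)

```text
clock: 7.48
tool_pos: [0.5769, 0.0143, 0.0275]
eef_rot: [0.067, 0.705, -0.067, 0.703]
contact_force: [0.1, -0.2, 0.3]
opening: 0.555
```

Call:
carry_out(
  series=[
    {"dp": [-0.5, 0, 0], "yaw": 0, "jaw": 0.6},
    {"dp": [-1.5, 0, 0], "yaw": 0, "jaw": 0.6},
    {"dp": [-3, 0, 0], "yaw": 0, "jaw": 0.7},
    {"dp": [-5, 0, 0], "yaw": 0, "jaw": 1},
    {"dp": [-6.5, 0, 0], "yaw": 0, "jaw": 1},
  ],
)

```text
clock: 8.1
tool_pos: [0.578, 0.0144, 0.2261]
eef_rot: [0.067, 0.704, -0.067, 0.704]
contact_force: [0.8, 0.3, -0.2]
opening: 0.902
```

```bash
python3 - <<'E'
from h import *
s=r.get_state();print(s['clock'],s['tool_pos'].round(4),s['opening'],s['contact_force'].round(1),jawdir())
for n in ('scene','side'):
    x=snap(n); print(n,[o for o in brown(*x)])
    P=cloud(x[1],x[2]); u,v=map(int,proj(x[2],[.575,.0135,.042])); print('pocket2 top z',np.median(P[v-2:v+3,u-3:u+4,2]).round(4))
print(todp([.578-.0,.2275,.2]).round(2))
E
```

```text
8.1 [0.578  0.0144 0.2261] 0.9021378282350485 [ 0.8  0.3 -0.2] 79.16654192618772
scene [([575.1, 19.1], 99.9, 34.8, -9.8, 0.0386, [36.0, 22.0, 16.0]), ([575.9, 230.5], 100.8, 35.3, -19.3, 0.0298, [46.0, 27.0, 20.0])]
pocket2 top z 0.0394
side [([580.4, 226.1], 99.9, 36.2, -20.3, 0.0315, [50.0, 30.0, 19.0]), ([577.9, 11.4], 100.3, 35.6, -9.3, 0.041, [29.5, 19.0, 12.0])]
pocket2 top z 0.0422
[ 0.96  6.94 -1.43]
```

Pocket2 holds a seated bar (top about 41–42 mm, averaged over the two views). Next, the second bar near (578,228).

Call:
carry_out(
  series=[
    {"dp": [0, 1.8, -0.4], "yaw": 0.4, "jaw": 1},
    {"dp": [0, 3.6, -0.7], "yaw": 0.8, "jaw": 1},
    {"dp": [0.5, 5.4, -1.1], "yaw": 1.2, "jaw": 1},
    {"dp": [1.5, 6.95, -1.43], "yaw": 1.45, "jaw": 1},
    {"dp": [3, 6.95, -1.43], "yaw": 1.45, "jaw": 1},
  ],
)

```text
clock: 8.82
tool_pos: [0.5778, 0.235, 0.1391]
eef_rot: [0.121, 0.694, -0.114, 0.7]
contact_force: [0.9, -0.9, -1.3]
opening: 0.999
```

```bash
python3 - <<'E'
from h import *
s=r.get_state();print(s['clock'],s['tool_pos'].round(4),s['opening'],s['contact_force'].round(1),jawdir())
print(todp([.578,.228,.075]).round(2)); p,d,c=snap('wrist'); print(brown(p,d,c))
P=cloud(d,c); hsv=cv2.cvtColor(p,cv2.COLOR_RGB2HSV); m=(P[...,2]>.024)&(P[...,2]<.04)&(abs(P[...,0]-.57)<.08)&(abs(P[...,1]-.23)<.06); T=P[m]; print(len(T),cv2.minAreaRect((T[:,:2]*1000).astype(np.float32)))
E
```

```text
8.825 [0.5778 0.235  0.1391] 0.9994732582500148 [ 0.9 -0.9 -1.3] 70.87923672106396
[ 2.13 -0.24  0.07]
[([576.6, 226.4], 99.0, 32.4, -18.7, 0.0322, [71.0, 65.0, 57.0])]
4532 ((576.6138305664062, 226.4022216796875), (32.4295539855957, 99.0237045288086), 71.28799438476562)
```

Call:
carry_out(
  series=[
    {"dp": [0.5, -0.26, 0.05], "yaw": 0, "jaw": 1},
    {"dp": [1.8, -0.26, 0.05], "yaw": 0, "jaw": 1},
    {"dp": [3.2, -0.26, 0.05], "yaw": 0, "jaw": 1},
    {"dp": [4.1, -0.26, 0.05], "yaw": 0, "jaw": 1},
    {"dp": [4.1, -0.26, 0.05], "yaw": 0, "jaw": 1},
  ],
)

```text
clock: 9.5
tool_pos: [0.5715, 0.2198, 0.008]
eef_rot: [0.117, 0.699, -0.12, 0.696]
contact_force: [-0.3, -0.3, 0.3]
opening: 1.0
```

```bash
python3 - <<'E'
from h import *
s=r.get_state();print(s['clock'],s['tool_pos'].round(4),s['opening'],s['contact_force'].round(1),jawdir(),todp([.5775,.2276,.0165]).round(2))
p,d,c=snap('wrist'); held(p,d,c)
E
```

```text
9.5 [0.5715 0.2198 0.008 ] 0.9998581056513068 [-0.3 -0.3  0.3] 70.68889085305423 [-0.29  0.31  0.1 ]
held bar: top x(tool) med -3.8 -23.5 z min top -48.1 y range [-8.4 21.1]
-52 [-8.1 20.8] -3.8 250
```

The last call began while the arm was still settling, so it ended low and off to one side. I correct before closing.

Call:
carry_out(
  series=[
    {"dp": [-0.3, 0.25, 0.1], "yaw": 0, "jaw": 1},
    {"dp": [-0.3, 0.25, 0.1], "yaw": 0, "jaw": 1},
    {"dp": [-0.3, 0.25, 0.1], "yaw": 0, "jaw": 1},
    {"dp": [-0.3, 0.25, 0.1], "yaw": 0, "jaw": 0.7},
    {"dp": [-0.3, 0.25, 0.1], "yaw": 0, "jaw": 0.2},
  ],
  force=30,
)

```text
clock: 10.18
tool_pos: [0.5779, 0.2264, 0.0183]
eef_rot: [0.118, 0.698, -0.12, 0.696]
contact_force: [-0.1, 0.9, 0.2]
opening: 0.795
```

Call:
carry_out(
  series=[
    {"dp": [0, 0, 0], "yaw": 0, "jaw": 0.2},
    {"dp": [0, 0, 0], "yaw": 0, "jaw": 0.2},
    {"dp": [0, 0, 0], "yaw": 0, "jaw": 0.2},
    {"dp": [0, 0, 0], "yaw": 0, "jaw": 0.2},
    {"dp": [0, 0, 0], "yaw": 0, "jaw": 0.2},
  ],
)

```text
clock: 10.8
tool_pos: [0.5779, 0.2265, 0.0183]
eef_rot: [0.118, 0.698, -0.12, 0.696]
contact_force: [-0.0, 0.2, 0.4]
opening: 0.355
```

Call:
carry_out(
  series=[
    {"dp": [-1, 0, 0], "yaw": 0, "jaw": 0.2},
    {"dp": [-2.5, 0, 0], "yaw": 0, "jaw": 0.2},
    {"dp": [-4, 0, 0], "yaw": 0, "jaw": 0.2},
    {"dp": [-5, 0, 0], "yaw": 0, "jaw": 0.2},
    {"dp": [-5, 0, 0], "yaw": 0, "jaw": 0.2},
  ],
)

```text
clock: 11.42
tool_pos: [0.5797, 0.2275, 0.1706]
eef_rot: [0.119, 0.696, -0.119, 0.698]
contact_force: [-1.2, 0.2, -2.1]
opening: 0.361
```

```bash
python3 - <<'E'
from h import *
s=r.get_state();print(s['clock'],s['tool_pos'].round(4),s['opening'],s['contact_force'].round(1),jawdir(),todp([.4653,.034,.17]).round(2))
p,d,c=snap('wrist'); held(p,d,c)
E
```

```text
11.425 [0.5797 0.2275 0.1706] 0.36122081203058104 [-1.2  0.2 -2.1] 70.671964019055 [ 0.02 -7.35 -1.46]
held bar: top x(tool) med -15.4 -16.6 z min top -49.8 y range [-15.9  15.1]
-52 [-15.1  14.3] -15.0 1151
-44 [-15.6  14.7] -15.5 1369
-36 [-15.5  14.6] -15.5 1297
-28 [-15.3  14.8] -15.5 934
```

Call:
carry_out(
  series=[
    {"dp": [0, -1.8, -0.3], "yaw": -0.4, "jaw": 0.2},
    {"dp": [0, -3.7, -0.7], "yaw": -0.9, "jaw": 0.2},
    {"dp": [0, -5.5, -1.1], "yaw": -1.4, "jaw": 0.2},
    {"dp": [0, -7.3, -1.46], "yaw": -1.4, "jaw": 0.2},
    {"dp": [0, -7.3, -1.46], "yaw": -1.4, "jaw": 0.2},
  ],
)

```text
clock: 12.1
tool_pos: [0.4603, 0.0296, 0.1677]
eef_rot: [0.067, 0.707, -0.072, 0.701]
contact_force: [0.6, -0.2, -0.7]
opening: 0.359
```

Call:
carry_out(
  series=[
    {"dp": [0, 0, 0], "yaw": 0, "jaw": 0.2},
    {"dp": [0, 0, 0], "yaw": 0, "jaw": 0.2},
    {"dp": [0, 0, 0], "yaw": 0, "jaw": 0.2},
    {"dp": [0, 0, 0], "yaw": 0, "jaw": 0.2},
    {"dp": [0, 0, 0], "yaw": 0, "jaw": 0.2},
  ],
)

```text
clock: 12.72
tool_pos: [0.4604, 0.03, 0.1677]
eef_rot: [0.067, 0.707, -0.072, 0.701]
contact_force: [-0.3, -0.2, -0.6]
opening: 0.358
```

```bash
cat >> h.py <<'E'
def walls(d,c,zs,ys):
    s=r.get_state(); m=R.from_quat(s['eef_rot']).as_matrix(); P=cloud(d,c); Q=(P-s['tool_pos'])@m*1000; Z=P[...,2]*1000
    q=Q[(Z>17)&(Z<26)]
    f=lambda y:[(float(g[0].round(1)),float(g[-1].round(1))) for g in np.split(y,np.where(np.diff(y)>3)[0]+1) if len(g)>3]
    for zz in zs: print('z',zz,f(np.sort(q[abs(q[:,2]-zz)<1.5][:,1])))
    for yy in ys: print('y',yy,f(np.sort(q[abs(q[:,1]-yy)<1.5][:,2])))
E
python3 - <<'E'
from h import *
s=r.get_state();print(s['clock'],s['tool_pos'].round(4),s['opening'],s['contact_force'].round(1),jawdir(),todp([.4653,.034,.08]).round(2))
p,d,c=snap('wrist','w4.png'); held(p,d,c); walls(d,c,(-30,-40,-48),(10,-10,5))
E
```

```text
12.725 [0.4604 0.03   0.1677] 0.35795930650937624 [-0.3 -0.2 -0.6] 78.75680009210625 [2.92 0.19 0.16]
held bar: top x(tool) med -13.7 -14.9 z min top -50.8 y range [-16.6  14.4]
-52 [-15.8  13.7] -13.4 1332
-44 [-16.1  14.1] -13.8 1365
-36 [-16.3  14. ] -13.8 1284
-28 [-16.   14.1] -13.9 932
z -30 [(-81.0, -71.5), (-33.1, -14.1), (24.8, 34.0)]
z -40 [(-81.3, -71.2), (-34.0, -13.9), (24.5, 33.5)]
z -48 [(-81.9, 33.2)]
y 10 [(-52.3, -47.9)]
y -10 [(-52.3, -47.8)]
y 5 [(-52.4, -47.9)]
```

Call:
carry_out(
  series=[
    {"dp": [0.5, 0.21, 0.17], "yaw": -0.05, "jaw": 0.2},
    {"dp": [1.5, 0.21, 0.17], "yaw": -0.05, "jaw": 0.2},
    {"dp": [2.9, 0.21, 0.17], "yaw": -0.05, "jaw": 0.2},
    {"dp": [2.9, 0.21, 0.17], "yaw": -0.05, "jaw": 0.2},
    {"dp": [2.9, 0.21, 0.17], "yaw": -0.05, "jaw": 0.2},
  ],
)

```text
clock: 13.4
tool_pos: [0.4662, 0.0348, 0.081]
eef_rot: [0.065, 0.707, -0.07, 0.701]
contact_force: [0.3, 0.3, -1.5]
opening: 0.353
```

```bash
python3 - <<'E'
from h import *
s=r.get_state();print(s['clock'],s['tool_pos'].round(4),s['opening'],s['contact_force'].round(1),jawdir(),todp([.4653,.034,.08]).round(2))
p,d,c=snap('wrist','w5.png'); held(p,d,c); walls(d,c,(-30,-40,-48),(10,-10,5))
E
```

```text
13.4 [0.4662 0.0348 0.081 ] 0.35251470033892834 [ 0.3  0.3 -1.5] 79.07101697964501 [ 0.04 -0.03 -0.02]
held bar: top x(tool) med -13.3 -14.4 z min top -51.2 y range [-16.8  14.2]
-52 [-16.1  13.6] -13.0 1404
-44 [-16.3  13.9] -13.4 1364
-36 [-16.5  13.8] -13.4 1283
-28 [-16.2  13.9] -13.4 933
z -30 [(-87.9, -78.0), (-40.0, -26.7), (22.9, 27.0)]
z -40 [(-88.1, -77.9), (-40.4, -21.9), (19.6, 27.5)]
z -48 [(-87.7, -78.0), (-39.7, -20.5), (17.5, 27.0)]
y 10 [(-58.7, -54.4)]
y -10 [(-58.7, -54.4)]
y 5 [(-58.7, -54.4)]
```

View pics/w5.png

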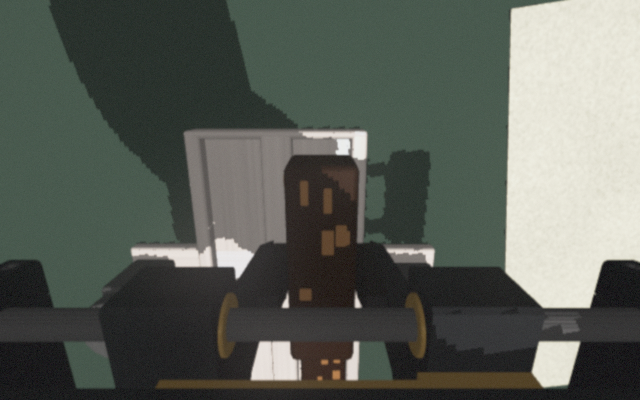

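Bar and pocket agree within 1 mm both ways, so I lower it.

Call:
carry_out(
  series=[
    {"dp": [0.5, -0.01, -0.02], "yaw": 0, "jaw": 0.2},
    {"dp": [1, -0.01, -0.02], "yaw": 0, "jaw": 0.2},
    {"dp": [1.4, -0.01, -0.02], "yaw": 0, "jaw": 0.2},
    {"dp": [1.7, -0.01, -0.02], "yaw": 0, "jaw": 0.2},
    {"dp": [1.74, -0.01, -0.02], "yaw": 0, "jaw": 0.2},
  ],
)

```text
clock: 14.08
tool_pos: [0.4656, 0.0343, 0.0292]
eef_rot: [0.065, 0.706, -0.07, 0.701]
contact_force: [-0.8, -0.0, -0.3]
opening: 0.359
```

```bash
python3 - <<'E'
from h import *
s=r.get_state();print(s['clock'],s['tool_pos'].round(4),s['opening'],s['contact_force'].round(1),jawdir())
p,d,c=snap('wrist'); held(p,d,c)
P=cloud(d,c); print('bar top z', np.median(P[170:225,300:345,2]))
E
```

```text
14.075 [0.4656 0.0343 0.0292] 0.3587000268168548 [-0.8 -0.  -0.3] 79.05387679642901
held bar: top x(tool) med -13.0 -14.7 z min top -50.9 y range [-16.7  14.3]
-52 [-16.   13.5] -13.3 1354
-44 [-16.2  14. ] -13.8 1359
-36 [-16.4  13.9] -13.8 1286
-28 [-16.1  14.1] -13.8 932
bar top z 0.04334748521247089
```

Call:
carry_out(
  series=[
    {"dp": [0.04, 0, 0], "yaw": 0, "jaw": 0.2},
    {"dp": [0.04, 0, 0], "yaw": 0, "jaw": 0.3},
    {"dp": [0.04, 0, 0], "yaw": 0, "jaw": 0.45},
    {"dp": [0.04, 0, 0], "yaw": 0, "jaw": 0.55},
    {"dp": [0.04, 0, 0], "yaw": 0, "jaw": 0.55},
  ],
)

```text
clock: 14.75
tool_pos: [0.4656, 0.0343, 0.0282]
eef_rot: [0.065, 0.706, -0.07, 0.702]
contact_force: [-0.1, 0.4, 0.1]
opening: 0.55
```

Call:
carry_out(
  series=[
    {"dp": [-0.5, 0, 0], "yaw": 0, "jaw": 0.6},
    {"dp": [-1.5, 0, 0], "yaw": 0, "jaw": 0.6},
    {"dp": [-3, 0, 0], "yaw": 0, "jaw": 0.6},
    {"dp": [-5, 0, 0], "yaw": 0, "jaw": 0.6},
    {"dp": [-6, 0, 0], "yaw": 0, "jaw": 0.6},
  ],
)

```text
clock: 15.38
tool_pos: [0.4676, 0.0354, 0.2109]
eef_rot: [0.066, 0.705, -0.07, 0.703]
contact_force: [-0.1, -0.4, -0.3]
opening: 0.6
```

```bash
python3 - <<'E'
from h import *
s=r.get_state();print(s['clock'],s['tool_pos'].round(4),s['opening'],s['contact_force'].round(1),jawdir(),s['q'].round(2))
for n in ('scene','side'):
    x=snap(n); print(n,brown(*x)); P=cloud(x[1],x[2])
    m=(P[...,2]>.085)&(P[...,2]<.105)&(abs(P[...,0]-.64)<.05)&(abs(P[...,1]+.06)<.05); print('knob',P[m].mean(0).round(4))
print(todp([.6425,-.0585,.17]).round(2))
E
```

```text
15.375 [0.4676 0.0354 0.2109] 0.5999931016385377 [-0.1 -0.4 -0.3] 79.03865535951732 [ 0.05  0.55 -0.35  2.04  0.33  0.6   0.86]
scene [([464.6, 37.8], 100.9, 37.0, -12.8, 0.0386, [32.0, 23.0, 15.0]), ([574.9, 18.3], 99.7, 36.0, -10.7, 0.039, [42.5, 26.0, 18.0])]
knob [ 0.6408 -0.0535  0.094 ]
side [([577.6, 12.0], 100.3, 35.8, -8.9, 0.041, [44.0, 24.0, 16.0]), ([471.4, 32.2], 106.4, 35.8, -11.2, 0.0408, [30.0, 19.0, 13.0])]
knob [ 0.6413 -0.0641  0.0965]
[ 1.38 -1.97  6.28]
```

Both bars are seated (tops level at about 40–41 mm in both views). Next the keeper: I straddle the knob with the jaws along the swing direction.

Call:
carry_out(
  series=[
    {"dp": [0, -0.5, 1.6], "yaw": -0.9, "jaw": 0.7},
    {"dp": [0.3, -1, 3.2], "yaw": -1.8, "jaw": 0.7},
    {"dp": [0.7, -1.5, 4.8], "yaw": -2.7, "jaw": 0.7},
    {"dp": [1, -1.97, 6.28], "yaw": -3.6, "jaw": 0.7},
    {"dp": [1.3, -1.97, 6.28], "yaw": -4.27, "jaw": 0.7},
  ],
)

```text
clock: 16.1
tool_pos: [0.6441, -0.0618, 0.1695]
eef_rot: [-0.091, 0.702, 0.087, 0.701]
contact_force: [-0.5, 0.1, -0.2]
opening: 0.696
```

Call:
carry_out(
  series=[
    {"dp": [0, 0, 0], "yaw": 0, "jaw": 0.7},
    {"dp": [0, 0, 0], "yaw": 0, "jaw": 0.7},
    {"dp": [0, 0, 0], "yaw": 0, "jaw": 0.7},
    {"dp": [0, 0, 0], "yaw": 0, "jaw": 0.7},
    {"dp": [0, 0, 0], "yaw": 0, "jaw": 0.7},
  ],
)

```text
clock: 16.73
tool_pos: [0.6441, -0.0616, 0.1698]
eef_rot: [-0.092, 0.702, 0.087, 0.701]
contact_force: [0.3, -0.1, 0.8]
opening: 0.7
```

```bash
python3 - <<'E'
from h import *
s=r.get_state();print(s['clock'],s['tool_pos'].round(4),s['opening'],s['contact_force'].round(1),jawdir(),s['q'].round(2))
print(todp([.6415,-.0585,.074]).round(2))
E
```

```text
16.725 [ 0.6441 -0.0616  0.1698] 0.7002798152318632 [ 0.3 -0.1  0.8] 104.51171727661577 [ 0.27  0.83 -0.47  1.55  0.46  0.87  1.45]
[ 3.19  0.14 -0.05]
```

Call:
carry_out(
  series=[
    {"dp": [0.5, 0.13, -0.05], "yaw": 0, "jaw": 0.7},
    {"dp": [1.5, 0.13, -0.05], "yaw": 0, "jaw": 0.7},
    {"dp": [2.5, 0.13, -0.05], "yaw": 0, "jaw": 0.7},
    {"dp": [3.15, 0.13, -0.05], "yaw": 0, "jaw": 0.7},
    {"dp": [3.15, 0.13, -0.05], "yaw": 0, "jaw": 0.5},
  ],
)

```text
clock: 17.35
tool_pos: [0.6403, -0.0587, 0.0735]
eef_rot: [-0.092, 0.703, 0.087, 0.7]
contact_force: [0.3, 0.2, -0.7]
opening: 0.611
```

Call:
carry_out(
  series=[
    {"dp": [0, 0, 0], "yaw": 0, "jaw": 0.3},
    {"dp": [0, 0, 0], "yaw": 0, "jaw": 0.3},
    {"dp": [0, 0, 0], "yaw": 0, "jaw": 0.3},
    {"dp": [0, 0, 0], "yaw": 0, "jaw": 0.3},
    {"dp": [0, 0, 0], "yaw": 0, "jaw": 0.3},
  ],
  force=5,
)

```text
clock: 17.98
tool_pos: [0.6404, -0.0587, 0.0737]
eef_rot: [-0.091, 0.703, 0.087, 0.7]
contact_force: [1.7, 0.6, -0.0]
opening: 0.303
```

```bash
cat > arc.py <<'E'
from h import *
import sys
s=r.get_state();print(s['clock'],s['tool_pos'].round(4),s['opening'].round(3),s['contact_force'].round(1),jawdir(),s['q'][6].round(2))
H=np.array([.4965,-.0962]); v=s['tool_pos'][:2]-H; print('phi',np.degrees(np.arctan2(v[1],v[0])),'r',np.hypot(*v))
for ph in map(float,sys.argv[1:]):
    a=np.radians(ph); print(ph,todp([*(H+.150*np.array([np.cos(a),np.sin(a)])),.073]).round(2), 'yaw to tangent',round((jawdir()-(ph+90))/6,2))
E
python3 arc.py 19 24 29 34 39
```

```text
Traceback (most recent call last):
  File "arc.py", line 3, in <module>
    s=r.get_state();print(s['clock'],s['tool_pos'].round(4),s['opening'].round(3),s['contact_force'].round(1),jawdir(),s['q'][6].round(2))
                                                            ^^^^^^^^^^^^^^^^^^
AttributeError: 'float' object has no attribute 'round'
```

```bash
sed -i "s/s\['opening'\].round(3)/s['opening']/" arc.py; python3 arc.py 19 24 29 34 39
```

```text
17.975 [ 0.6404 -0.0587  0.0737] 0.30283045090307803 [ 1.7  0.6 -0. ] 104.52860158850612 1.38
phi 14.616120234097108 r 0.1487006252933072
19.0 [0.02 0.38 0.03] yaw to tangent -0.75
24.0 [ 0.02  0.82 -0.02] yaw to tangent -1.58
29.0 [ 0.02  1.24 -0.12] yaw to tangent -2.41
34.0 [ 0.02  1.66 -0.24] yaw to tangent -3.25
39.0 [ 0.01  2.06 -0.41] yaw to tangent -4.08
```

Call:
carry_out(
  series=[
    {"dp": [0, 0.38, 0.03], "yaw": -0.7, "jaw": 0.3},
    {"dp": [0, 0.82, -0.02], "yaw": -1.4, "jaw": 0.3},
    {"dp": [0, 1.24, -0.12], "yaw": -2.1, "jaw": 0.3},
    {"dp": [0, 1.66, -0.24], "yaw": -2.8, "jaw": 0.3},
    {"dp": [0, 2.06, -0.41], "yaw": -3.5, "jaw": 0.3},
  ],
)

```text
clock: 18.6
tool_pos: [0.6126, -0.0008, 0.0736]
eef_rot: [-0.219, 0.675, 0.216, 0.671]
contact_force: [1.0, 0.3, 0.5]
opening: 0.301
```

```bash
python3 arc.py 44 49 54 59 64; python3 - <<'E'
from h import *
p,d,c=snap('side'); P=cloud(d,c); m=(P[...,2]>.058)&(P[...,2]<.068)&(np.hypot(P[...,0]-.4965,P[...,1]+.0962)<.2)&(np.hypot(P[...,0]-.4965,P[...,1]+.0962)>.04)
T=P[m]-[.4965,-.0962,0]; print(len(T),'keeper phi',np.degrees(np.median(np.arctan2(T[:,1],T[:,0]))))
E
```

```text
18.6 [ 0.6126 -0.0008  0.0736] 0.30118595157353395 [1.  0.3 0.5] 125.84000845594059 1.54
phi 39.40873165259311 r 0.15021457305329652
44.0 [ 0.02  0.4  -0.05] yaw to tangent -1.36
49.0 [ 0.02  0.83 -0.13] yaw to tangent -2.19
54.0 [ 0.02  1.25 -0.25] yaw to tangent -3.03
59.0 [ 0.02  1.65 -0.4 ] yaw to tangent -3.86
64.0 [ 0.02  2.05 -0.59] yaw to tangent -4.69
445 keeper phi 35.86485165716612
```

Call:
carry_out(
  series=[
    {"dp": [0, 0.4, -0.05], "yaw": -0.8, "jaw": 0.3},
    {"dp": [0, 0.83, -0.13], "yaw": -1.6, "jaw": 0.3},
    {"dp": [0, 1.25, -0.25], "yaw": -2.4, "jaw": 0.3},
    {"dp": [0, 1.65, -0.4], "yaw": -3.2, "jaw": 0.3},
    {"dp": [0, 2.05, -0.59], "yaw": -4, "jaw": 0.3},
  ],
)

```text
clock: 19.27
tool_pos: [0.56, 0.0408, 0.0736]
eef_rot: [-0.356, 0.614, 0.355, 0.609]
contact_force: [-0.4, -0.8, -0.3]
opening: 0.299
```

```bash
python3 arc.py 68 72 76 80 82
```

```text
19.275 [0.56   0.0408 0.0736] 0.2986264705269894 [-0.4 -0.8 -0.3] 150.3792560756972 1.72
phi 65.14262219501599 r 0.1509481537768752
68.0 [ 0.02  0.25 -0.06] yaw to tangent -1.27
72.0 [ 0.02  0.59 -0.12] yaw to tangent -1.94
76.0 [ 0.02  0.93 -0.2 ] yaw to tangent -2.6
80.0 [ 0.03  1.26 -0.3 ] yaw to tangent -3.27
82.0 [ 0.03  1.42 -0.37] yaw to tangent -3.6
```

Call:
carry_out(
  series=[
    {"dp": [0, 0.25, -0.06], "yaw": -0.5, "jaw": 0.3},
    {"dp": [0, 0.59, -0.12], "yaw": -1, "jaw": 0.3},
    {"dp": [0, 0.93, -0.2], "yaw": -1.5, "jaw": 0.3},
    {"dp": [0, 1.15, -0.26], "yaw": -1.8, "jaw": 0.3},
    {"dp": [0, 1.26, -0.3], "yaw": -2, "jaw": 0.3},
  ],
)

```text
clock: 19.9
tool_pos: [0.522, 0.0516, 0.0737]
eef_rot: [-0.418, 0.573, 0.418, 0.568]
contact_force: [5.5, -1.5, -2.2]
opening: 0.302
```

```bash
python3 arc.py 80 81 82 83 84
```

```text
19.9 [0.522  0.0516 0.0737] 0.3021766019079161 [ 5.5 -1.5 -2.2] 162.48596149100737 1.79
phi 80.2311581703426 r 0.1499972828437398
80.0 [ 0.02 -0.02  0.  ] yaw to tangent -1.25
81.0 [ 0.02  0.07 -0.01] yaw to tangent -1.42
82.0 [ 0.03  0.15 -0.02] yaw to tangent -1.59
83.0 [ 0.03  0.24 -0.04] yaw to tangent -1.75
84.0 [ 0.03  0.32 -0.05] yaw to tangent -1.92
```

Call:
carry_out(
  series=[
    {"dp": [0, 0.05, 0], "yaw": 0, "jaw": 0.3},
    {"dp": [0, 0.1, -0.01], "yaw": 0, "jaw": 0.3},
    {"dp": [0, 0.15, -0.02], "yaw": 0, "jaw": 0.3},
    {"dp": [0, 0.2, -0.03], "yaw": 0, "jaw": 0.3},
    {"dp": [0, 0.2, -0.03], "yaw": 0, "jaw": 0.3},
  ],
)

```text
clock: 20.52
tool_pos: [0.5199, 0.0523, 0.0738]
eef_rot: [-0.419, 0.571, 0.416, 0.57]
contact_force: [9.8, -1.6, -8.1]
opening: 0.349
```

```bash
python3 arc.py 84; python3 - <<'E'
from h import *
s=snap('scene'); w=snap('side')
for n,(p,d,c) in (('scene',s),('side',w)):
    P=cloud(d,c); D=P[...,:2]-[.4965,-.0962]; rr=np.hypot(D[...,0],D[...,1]); m=(P[...,2]>.056)&(P[...,2]<.068)&(rr<.19)&(rr>.03)
    T=P[m]; print(n,len(T),cv2.minAreaRect((T[:,:2]*1000).astype(np.float32)))
cr=lambda p,c:cv2.resize(p[max(0,int(proj(c,[.51,0,.05])[1])-65):][:130,int(proj(c,[.51,0,.05])[0])-90:][:,:180],None,fx=3,fy=3)
a,b=cr(s[0],s[2]),cr(w[0],w[2]); 
cv2.imwrite('pics/k1.png',cv2.resize(np.hstack([a,b]),None,fx=.72,fy=.72)[...,::-1])
E
```

```text
20.525 [0.5199 0.0523 0.0738] 0.34898475506046645 [ 9.8 -1.6 -8.1] 162.38189914283848 1.77
phi 81.04604457290256 r 0.15028842815862692
84.0 [ 0.03  0.25 -0.05] yaw to tangent -1.94
scene 167 ((514.9000854492188, 11.207145690917969), (159.3231201171875, 40.340091705322266), 80.51204681396484)
side 494 ((519.0154418945312, 9.131752014160156), (164.01014709472656, 36.606224060058594), 79.25244903564453)
```

View pics/k1.png

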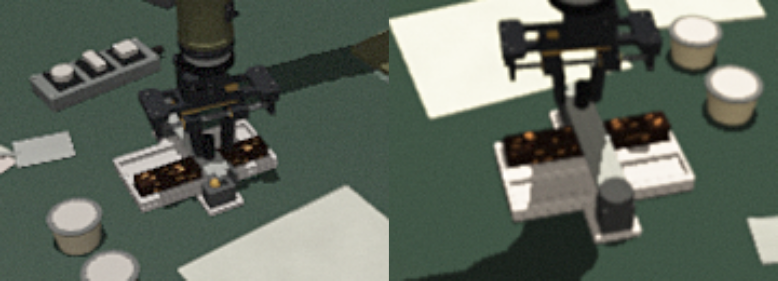

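Force rose to about 10 N, above the 6 N catch, and the keeper lies along 79–80°, which is the cradle's +y direction. One firmer push with a stiffer grip, then open the jaws and check.

Call:
carry_out(
  series=[
    {"dp": [0, 0.02, 0], "yaw": 0, "jaw": 0.3},
    {"dp": [0, 0.06, 0], "yaw": 0, "jaw": 0.3},
    {"dp": [0, 0.1, 0], "yaw": 0, "jaw": 0.3},
    {"dp": [0, 0.1, 0], "yaw": 0, "jaw": 0.3},
    {"dp": [0, 0.1, 0], "yaw": 0, "jaw": 0.3},
  ],
  force=20,
)

```text
clock: 21.25
tool_pos: [0.5219, 0.0517, 0.0739]
eef_rot: [-0.42, 0.57, 0.414, 0.573]
contact_force: [12.1, -3.6, -8.1]
opening: 0.301
```

Call:
carry_out(
  series=[
    {"dp": [0, -0.1, 0], "yaw": 0, "jaw": 0.35},
    {"dp": [0, -0.2, 0], "yaw": 0, "jaw": 0.5},
    {"dp": [0, -0.2, 0], "yaw": 0, "jaw": 0.6},
    {"dp": [0, -0.2, 0], "yaw": 0, "jaw": 0.7},
    {"dp": [0, -0.2, 0], "yaw": 0, "jaw": 0.7},
  ],
)

```text
clock: 21.88
tool_pos: [0.5272, 0.05, 0.0739]
eef_rot: [-0.42, 0.57, 0.414, 0.572]
contact_force: [-0.3, -0.2, -0.8]
opening: 0.7
```

Call:
carry_out(
  series=[
    {"dp": [-0.5, 0, 0], "yaw": 0, "jaw": 0.7},
    {"dp": [-1.5, 0, 0], "yaw": 0, "jaw": 0.7},
    {"dp": [-3, 0, 0], "yaw": 0, "jaw": 0.7},
    {"dp": [-4.5, 0, 0], "yaw": 1, "jaw": 0.7},
    {"dp": [-6, 0, 3.5], "yaw": 2, "jaw": 0.7},
  ],
)

```text
clock: 22.5
tool_pos: [0.5441, 0.1004, 0.236]
eef_rot: [-0.355, 0.613, 0.347, 0.615]
contact_force: [1.9, 0.7, -0.8]
opening: 0.702
```

```bash
python3 - <<'E'
from h import *
s=r.get_state();print(s['clock'],s['tool_pos'].round(4),s['opening'],s['contact_force'].round(1),jawdir(),s['q'].round(2))
m=R.from_quat(s['eef_rot']).as_matrix(); print(m.round(2))
for n in ('scene','side'):
    p,d,c=snap(n); P=cloud(d,c); D=P[...,:2]-[.4965,-.0962]; rr=np.hypot(D[...,0],D[...,1]); k=(P[...,2]>.056)&(P[...,2]<.068)&(rr<.2)
    T=P[k]; print(n,len(T),cv2.minAreaRect((T[:,:2]*1000).astype(np.float32)))
    k=(P[...,2]>.085)&(P[...,2]<.105)&(rr<.2); print('knob',P[k].mean(0).round(4))
E
```

```text
22.5 [0.5441 0.1004 0.236 ] 0.7016584775316269 [ 1.9  0.7 -0.8] 149.52232415422245 [ 0.14  0.67 -0.7   1.78  0.56  0.9   1.8 ]
[[ 0.01 -0.86  0.51]
 [-0.01  0.51  0.86]
 [-1.   -0.01 -0.  ]]
scene 423 ((510.8324279785156, -7.5951385498046875), (219.25021362304688, 39.435577392578125), 79.93416595458984)
knob [0.5245 0.0571 0.095 ]
side 739 ((514.0930786132812, -10.704643249511719), (220.82882690429688, 40.32190704345703), 79.75408172607422)
knob [0.525  0.0449 0.0962]
```

Knob centre measured at (524.8, 51.0) mm against (525, 51) predicted for shut, so the keeper has snapped home. On to the keys, fingers shut.

Call:
carry_out(
  series=[
    {"dp": [0, -1, -1.5], "yaw": 1.6, "jaw": 0.3},
    {"dp": [0, -2.2, -3.1], "yaw": 3.2, "jaw": 0},
    {"dp": [0, -3.3, -4.8], "yaw": 4.8, "jaw": 0},
    {"dp": [0, -4.4, -6.4], "yaw": 6.4, "jaw": 0},
    {"dp": [0, -5.5, -8], "yaw": 8, "jaw": 0},
  ],
)

```text
clock: 23.22
tool_pos: [0.5713, -0.1775, 0.2383]
eef_rot: [-0.074, 0.697, 0.077, 0.709]
contact_force: [0.4, 0.6, 0.9]
opening: 0.156
```

Call:
carry_out(
  series=[
    {"dp": [0, 0, 0], "yaw": 1, "jaw": 0},
    {"dp": [0, 0, 0], "yaw": 2.2, "jaw": 0},
    {"dp": [0, 0, 0], "yaw": 2.2, "jaw": 0},
    {"dp": [0, 0, 0], "yaw": 2.2, "jaw": 0},
    {"dp": [0, 0, 0], "yaw": 2.2, "jaw": 0},
  ],
)

```text
clock: 23.85
tool_pos: [0.5712, -0.1772, 0.2384]
eef_rot: [0.007, 0.701, -0.003, 0.713]
contact_force: [-0.7, 0.7, 0.2]
opening: 0.003
```

```bash
python3 - <<'E'
from h import *
s=r.get_state();print(s['clock'],s['tool_pos'].round(4),s['opening'],s['contact_force'].round(1),jawdir(),s['q'].round(2))
print(todp([.572,-.3125,.12]).round(2))
p,d,c=snap('wrist','w6.png'); P=cloud(d,c)
m=((P[...,2]>.044)&(P[...,2]<.052)&(P[...,1]<-.25)).astype(np.uint8); n,L,st,_=cv2.connectedComponentsWithStats(m)
for i in range(1,n):
    if st[i,4]>60: T=P[L==i]; print(st[i].tolist(),cv2.minAreaRect((T[:,:2]*1000).astype(np.float32)),np.median(T[:,2]))
E
```

```text
23.85 [ 0.5712 -0.1772  0.2384] 0.0029987095165714462 [-0.7  0.7  0.2] 89.22777959926485 [ 0.48  0.67 -0.45  1.66  0.35  0.88  1.46]
[ 3.92 -4.53  0.02]
[158, 28, 39, 38, 1290] ((447.7696228027344, -311.52734375), (32.407527923583984, 31.98635482788086), 88.04217529296875) 0.048234669737166586
[158, 106, 54, 19, 996] ((509.82440185546875, -313.0038146972656), (52.19504928588867, 17.618696212768555), 89.13114166259766) 0.0481676484026925
[174, 159, 35, 33, 894] ((571.5870361328125, -314.4537048339844), (34.97020721435547, 35.071285247802734), 62.89921951293945) 0.048320331622789814
```

View pics/w6.png

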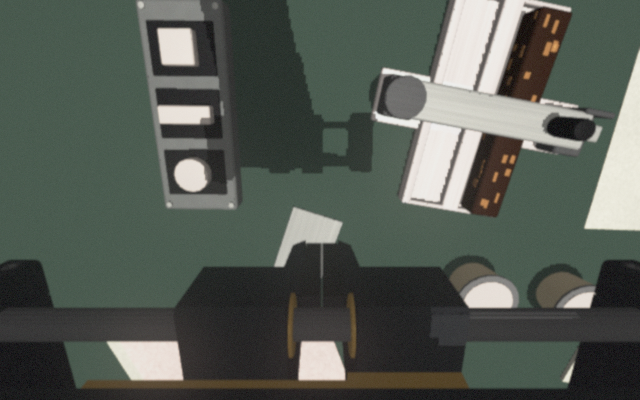

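The wrist view shows the keeper shut across both seated bars with its knob over the catch (572,127). The keys top to bottom are square (178,47), long (185,114) and round (191,174). Moving over the round key.

Call:
carry_out(
  series=[
    {"dp": [0, -1.6, 0.02], "yaw": 0.1, "jaw": 0},
    {"dp": [0.5, -3.2, 0.02], "yaw": 0.1, "jaw": 0},
    {"dp": [2, -4.53, 0.02], "yaw": 0.1, "jaw": 0},
    {"dp": [3.8, -4.53, 0.02], "yaw": 0.1, "jaw": 0},
    {"dp": [4.9, -4.53, 0.02], "yaw": 0.1, "jaw": 0},
  ],
)

```text
clock: 24.52
tool_pos: [0.5709, -0.3126, 0.0877]
eef_rot: [0.012, 0.702, -0.006, 0.712]
contact_force: [0.2, 0.1, -0.2]
opening: 0.007
```

Call:
carry_out(
  series=[
    {"dp": [0, 0, 0], "yaw": 0, "jaw": 0},
    {"dp": [0, 0, 0], "yaw": 0, "jaw": 0},
    {"dp": [0, 0, 0], "yaw": 0, "jaw": 0},
    {"dp": [0, 0, 0], "yaw": 0, "jaw": 0},
    {"dp": [0, 0, 0], "yaw": 0, "jaw": 0},
  ],
)

```text
clock: 25.15
tool_pos: [0.5713, -0.3127, 0.0884]
eef_rot: [0.011, 0.702, -0.006, 0.712]
contact_force: [-0.1, 0.2, 0.7]
opening: 0.007
```

```bash
python3 - <<'E'
from h import *
s=r.get_state();print(s['clock'],s['tool_pos'].round(4),s['contact_force'].round(1),jawdir(),todp([.572,-.313,.05]).round(2))
E
```

```text
25.15 [ 0.5713 -0.3127  0.0884] [-0.1  0.2  0.7] 88.58007269782695 [ 1.28 -0.02  0.01]
```

Call:
carry_out(
  series=[
    {"dp": [0.8, 0, 0.01], "yaw": 0, "jaw": 0},
    {"dp": [1.25, 0, 0.01], "yaw": 0, "jaw": 0},
    {"dp": [1.45, 0, 0.01], "yaw": 0, "jaw": 0},
    {"dp": [1.6, 0, 0.01], "yaw": 0, "jaw": 0},
    {"dp": [1.6, 0, 0.01], "yaw": 0, "jaw": 0},
  ],
)

```text
clock: 25.78
tool_pos: [0.5716, -0.3122, 0.0424]
eef_rot: [0.011, 0.702, -0.006, 0.712]
contact_force: [-5.0, 1.1, 13.2]
opening: 0.003
```

```bash
cat > st.py <<'E'
from h import *
s=r.get_state();print(s['clock'],s['tool_pos'].round(4),s['contact_force'].round(1))
E
python3 st.py
```

```text
25.775 [ 0.5716 -0.3122  0.0424] [-5.   1.1 13.2]
```

13 N at 42.4 mm: the round key is fully down. I lift off, then go over the square key.

Call:
carry_out(
  series=[
    {"dp": [-0.7, 0, 0], "yaw": 0, "jaw": 0},
    {"dp": [-1.5, 0, 0], "yaw": 0, "jaw": 0},
    {"dp": [-1.5, -0.02, -1.5], "yaw": 0, "jaw": 0},
    {"dp": [-1.5, -0.05, -3], "yaw": 0, "jaw": 0},
    {"dp": [-1.5, -0.05, -4.12], "yaw": 0, "jaw": 0},
  ],
)

```text
clock: 26.4
tool_pos: [0.4457, -0.3113, 0.0862]
eef_rot: [0.011, 0.702, -0.007, 0.712]
contact_force: [-0.4, -0.5, 0.5]
opening: 0.004
```

Call:
carry_out(
  series=[
    {"dp": [0, 0, 0], "yaw": 0, "jaw": 0},
    {"dp": [0, 0, 0], "yaw": 0, "jaw": 0},
    {"dp": [0, 0, 0], "yaw": 0, "jaw": 0},
    {"dp": [0, 0, 0], "yaw": 0, "jaw": 0},
    {"dp": [0, 0, 0], "yaw": 0, "jaw": 0},
  ],
)

```text
clock: 27.02
tool_pos: [0.4462, -0.3112, 0.0861]
eef_rot: [0.011, 0.702, -0.007, 0.712]
contact_force: [0.0, 0.2, 0.4]
opening: 0.002
```

```bash
python3 - <<'E'
from h import *
s=r.get_state();print(s['clock'],s['tool_pos'].round(4),s['contact_force'].round(1),jawdir(),todp([.448,-.3105,.041]).round(2))
E
```

```text
27.025 [ 0.4462 -0.3112  0.0861] [0.  0.2 0.4] 88.5467505022842 [1.5  0.02 0.04]
```

Call:
carry_out(
  series=[
    {"dp": [0.7, 0.02, 0.04], "yaw": 0, "jaw": 0},
    {"dp": [1.15, 0.02, 0.04], "yaw": 0, "jaw": 0},
    {"dp": [1.38, 0.02, 0.04], "yaw": 0, "jaw": 0},
    {"dp": [1.53, 0.02, 0.04], "yaw": 0, "jaw": 0},
    {"dp": [1.53, 0.02, 0.04], "yaw": 0, "jaw": 0},
  ],
)

```text
clock: 27.65
tool_pos: [0.4478, -0.3101, 0.0422]
eef_rot: [0.011, 0.702, -0.007, 0.712]
contact_force: [-3.9, 1.9, 19.6]
opening: 0.005
```

```bash
python3 st.py
```

```text
27.65 [ 0.4478 -0.3101  0.0422] [-3.9  1.9 19.6]
```

Square fully down (20 N). I lift off, then the long key.

Call:
carry_out(
  series=[
    {"dp": [-0.7, 0, 0], "yaw": 0, "jaw": 0},
    {"dp": [-1.5, 0, 0], "yaw": 0, "jaw": 0},
    {"dp": [-1.5, 0, 1], "yaw": 0, "jaw": 0},
    {"dp": [-1.5, 0, 2.07], "yaw": 0, "jaw": 0},
    {"dp": [-1.5, 0, 2.07], "yaw": 0, "jaw": 0},
  ],
)

```text
clock: 28.28
tool_pos: [0.5123, -0.3113, 0.0885]
eef_rot: [0.01, 0.701, -0.007, 0.713]
contact_force: [-0.8, 0.6, 0.2]
opening: 0.012
```

Call:
carry_out(
  series=[
    {"dp": [0, 0, 0], "yaw": 0, "jaw": 0},
    {"dp": [0, 0, 0], "yaw": 0, "jaw": 0},
    {"dp": [0, 0, 0], "yaw": 0, "jaw": 0},
    {"dp": [0, 0, 0], "yaw": 0, "jaw": 0},
    {"dp": [0, 0, 0], "yaw": 0, "jaw": 0},
  ],
)

```text
clock: 28.9
tool_pos: [0.5121, -0.3114, 0.0886]
eef_rot: [0.01, 0.701, -0.007, 0.713]
contact_force: [0.2, 0.2, -0.6]
opening: 0.005
```

```bash
python3 - <<'E'
from h import *
s=r.get_state();print(s['clock'],s['tool_pos'].round(4),s['contact_force'].round(1),jawdir(),todp([.510,-.312,.041]).round(2))
E
```

```text
28.9 [ 0.5121 -0.3114  0.0886] [ 0.2  0.2 -0.6] 88.64574965801884 [ 1.58 -0.03 -0.1 ]
```

Call:
carry_out(
  series=[
    {"dp": [0.7, -0.03, -0.1], "yaw": 0, "jaw": 0},
    {"dp": [1.2, -0.03, -0.1], "yaw": 0, "jaw": 0},
    {"dp": [1.45, -0.03, -0.1], "yaw": 0, "jaw": 0},
    {"dp": [1.61, -0.03, -0.1], "yaw": 0, "jaw": 0},
    {"dp": [1.61, -0.03, -0.1], "yaw": 0, "jaw": 0},
  ],
)

```text
clock: 29.52
tool_pos: [0.5092, -0.3118, 0.0423]
eef_rot: [0.01, 0.701, -0.007, 0.713]
contact_force: [-5.8, 2.4, 18.0]
opening: 0.005
```

```bash
python3 st.py
```

```text
29.525 [ 0.5092 -0.3118  0.0423] [-5.8  2.4 18. ]
```

Long key fully down (18 N). I lift clear and take a last look.

Call:
carry_out(
  series=[
    {"dp": [-0.7, 0, 0], "yaw": 0, "jaw": 0},
    {"dp": [-1.5, 0, 0], "yaw": 0, "jaw": 0},
    {"dp": [-3, 0, 0], "yaw": 0, "jaw": 0},
    {"dp": [-4.5, 0, 0], "yaw": 0, "jaw": 0},
    {"dp": [-6, 0, 0], "yaw": 0, "jaw": 0},
  ],
)

```text
clock: 30.15
tool_pos: [0.5065, -0.3124, 0.2239]
eef_rot: [0.01, 0.701, -0.007, 0.713]
contact_force: [1.0, -0.1, 0.4]
opening: 0.007
```

```bash
python3 st.py; python3 - <<'E'
from h import *
im=[]
for n in ('scene','side'):
    p,d,c=snap(n); P=cloud(d,c); D=P[...,:2]-[.4965,-.0962]; rr=np.hypot(D[...,0],D[...,1])
    k=(P[...,2]>.085)&(P[...,2]<.105)&(rr<.2); print(n,'knob',P[k].mean(0).round(4))
    m=((P[...,2]>.043)&(P[...,2]<.052)&(abs(P[...,0]-.51)<.1)&(abs(P[...,1]+.31)<.05)).astype(np.uint8); N,L,st,_=cv2.connectedComponentsWithStats(m)
    for i in range(1,N):
        if st[i,4]>20: print('key',P[L==i].mean(0).round(4))
    for q in ([.4653,.034,.042],[.574,.0135,.042]):
        o=np.array([.514,-.005,.042])-q; u,v=map(int,proj(c,np.array(q)-.3*o)); print('bar z',np.median(P[v-1:v+2,u-2:u+3,2]).round(4))
    im.append(cv2.resize(p[100:300,150:420] if n=='scene' else p[130:390,230:581],(395,292)))
cv2.imwrite('pics/end.png',np.hstack(im)[...,::-1])
E
```

```text
30.15 [ 0.5065 -0.3124  0.2239] [ 1.  -0.1  0.4]
scene knob [0.5246 0.0571 0.0953]
key [ 0.447  -0.3067  0.0454]
key [ 0.5083 -0.3085  0.0453]
key [ 0.5705 -0.3101  0.0454]
bar z 0.0404
bar z 0.0393
side knob [0.5252 0.0452 0.0958]
key [ 0.5723 -0.3167  0.0477]
key [ 0.511  -0.3155  0.0473]
key [ 0.4491 -0.3135  0.0475]
bar z 0.0417
bar z 0.0425
```

View pics/end.png

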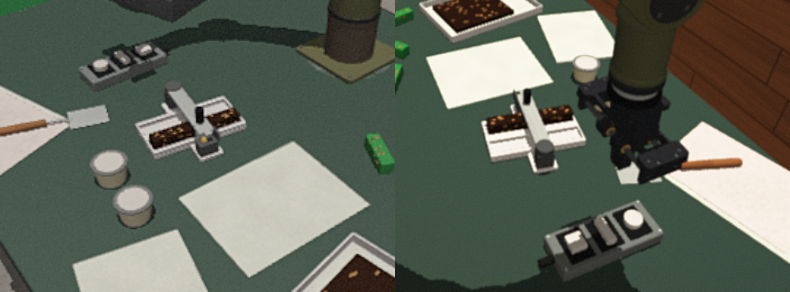

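The last pictures show both bars seated, the keeper shut, all three keys up again, and the cups, spatula and green bars untouched. Handing in.

```bash
python3 -c "
from plant import r; print(r.finish_job())"
```

```text
the job is handed in; nothing more can be done
None
```

The job is done and handed in at about 30 s of the 210 s allowed. `finish_job` reports no verdict.

- **Bars:** There were two nut bars on the paper, and they now lie in pocket0 and pocket2, both on the cradle's +y side. The keeper was about 1.1 rad open and did not cover those pockets, so I left it there until both bars were in.
- **Keeper:** I swung it shut by its knob. The push reached about 13 N against the stop, above the 6 N of the catch.
- **Keys:** I pressed round, then square, then long, each down to about 42 mm at 13 to 20 N, lifting clear between presses.

**Last checks:**
- **Bar tops:** about 39–42 mm above the table.
- **Knob:** centre at (525, 51) mm, where it should be when shut.
- **Keys:** all three up, at 45–48 mm.
- **Rest of the scene:** the cups, spatula and green bars looked undisturbed in the pictures.

**Disagreements:** The scene and side cameras differed by about 5–12 mm in y and 2–3 mm in z. I averaged them and relied on the wrist camera for the fits. One approach to the second bar ended low and off to one side, and I corrected it before gripping. None of the checks failed.

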